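# Stock the second stain station in the same order

### The arm

A 7-joint arm with a two-finger parallel gripper is mounted at the origin on a cart in front of the work surface, level with it; the furniture and walls round the work are solid. World frame = base frame: x ahead of the robot, y to its left, z up, the work surface at z = 0. Lengths are in mm, angles in rad, forces in N, time in s.
With the tool pointing down it reaches from about 400 to 900 mm from the base axis. Payload 5.5 kg.
Tool frame: the origin (TCP) lies at the very end of the fingers, on their centre line; the grasp point (between the pads) lies 19 mm behind it; z points along the fingers, y is the line along which they close (so a half turn about z gives the same grasp; the last joint's range is limited). The gripper opens to 85 mm and grips with 20 to 120 N. Pads are 22 mm wide; open, the fingers measure 114 mm over their backs; the gripper's body (76 mm by 85 mm) begins 54 mm behind the grasp point. The pads swing forward as they close: fully open they stand 13 mm farther back than shut.
Start: joints at [1.441, 0.501, -0.427, 1.55, 0.221, 1.138, -0.21], TCP at [248.837, -600.483, 231.31] pointing down, gripper open.
Joint ranges: [-2.88, 2.88], [-0.31, 2.03], [-1.54, 1.56], [0.2, 2.42], [-1.41, 4.55], [0.19, 2.02], [-2.57, 2.57]. Speed limits (rad/s): [2.57, 2.57, 3.14, 3.14, 3.14, 3.14, 3.14].

### API

Orientations are given as a rotation vector (axis times angle).
In Python, from plant import r, vision, workorder gives the robot as it stands.
- The arm moves only by the shell command python3 -m jog 'ROWS'. ROWS is JSON, a list of rows, each an object of numbers: "jaw": the opening, from 0 (shut) to 1 (fully open); "dx", "dy", "dz": the shift along the tool's x, y, z in mm; "ax", "ay", "az": the turn, a rotation vector about the tool's x, y, z in degrees. A call has 1 to 20 rows; each row is the pose to reach, as a shift and turn from the pose commanded when the call began, along the tool's axes at that moment; what a row does not reach only later rows make up. A row lasts 1/8 s, in which the tool goes at most 62.5 mm and 10.7 degrees, less where a joint would pass 70% of its speed; a pose out of reach is approached as far as the arm can. A call with a gripper value outside its range is refused whole. The fingers move at their own pace and stop on an object; the grip force is fixed at half the most. Time passes only in rows, so rows that repeat a pose let the fingers close. It gives the time, the measured TCP pose, the force, the opening and the grip force at its end, in the units of the state.
- r.observe(): the state, without advancing time (a new reading comes with each control period).
- vision.capture(name): name is "side" or "top"; returns (picture, depth): 480x640x3 uint8, red, green, blue; 480x640 float32, mm along the optical axis (not along the pixel's ray), 0 where there is no reading.
- vision.get_calibration(name): a dict with "fov_y" (degrees; the focal length in pixels is half the picture's height over the tangent of half this angle, whatever the lens; pixels are square), "cx", "cy" (the principal point, pixels), "extrinsics" (4x4, takes a point from camera to world coordinates). Camera axes: x right, y down, z forward; pixel columns grow to the right and rows downward; lengths in mm; the calibration is good to about 2 mm. A picture is of the moment at which its call begins. get_calibration takes no time and is no camera call.
- workorder.hand_in(): hands the job in; it is judged then, once.
Trained networks look in the newest picture that a camera, given by its name, has taken for a name from the list of things; names that differ only in an ending like _2 or _b are one class to them, and where a whole thing is asked for, a point or a joint stands for the part that bears it (a point fixed in the world has none). Each returns a list of dicts, best first, with "score" (0 to 1); they miss things now and then, are a little off and sometimes report something else, mostly with a low value. They report only what shows in the picture. A call takes as long as a camera call. They do not tell look-alikes from the thing itself.
- vision.silhouettes(camera, target): "pixels" (480x640 bool, what is visible of it).
- vision.mark_of(camera, target): "point" ([x, y, z] in mm, in world coordinates, good to about 4 mm: a listed point, or the origin of a listed thing).
The state is a dict: "clock": time; "q": joint angles; "joint_vel": joint speeds; "tau": joint torques, N m; "tool_pos": TCP position; "tcp_rot": TCP orientation; "ft_force": force on the tool from outside, world axes, zero at the start; "ft_torque": the same for the moment, N m; "width": finger opening in mm; "gripper_force": force on a finger pad.
Only numpy, scipy, OpenCV 4.12 (cv2) and the standard library are available. Lean on these libraries where they do the work, as an engineer would, in place of code of your own. Each camera call takes 0.05 s, during which the arm holds its last target. There are 200 camera calls.

### The job

The second stain station is to be laid out like the first, so that hands find every bottle blind: move the four spare bottles from the back row of the two-row caddy into the empty one-row caddy, one bottle to a cell, in the same order from left to right as in the two-row caddy. Set each one down gently on the caddy's floor, upright, and leave the front row standing in its cells.

Things in the scene. Friction and masses are not known exactly. Their poses are not given: they have to be found in the camera images.
- caddy_two: Fixed plywood caddy, 169 deep (x) x 350 mm wide (y), two rows of four cells. Origin on the worktop under its centre; x from front to back, y to its left; turned up to 0.2 rad; left or right of the other caddy. Cells 77 mm square inside, centres x = -41 (front row), +41 mm (back row), y = 123, 41, -41, -123 mm from left to right. Heights: inner floor 14, rims and dividers 60, end boards 81 mm.
- caddy_one: Fixed plywood caddy of the same make, 87 deep (x) x 350 mm wide (y), one row of four cells, empty at the start. Origin on the worktop under its centre; x from front to back, y to its left; turned up to 0.2 rad. Cells 77 mm square inside, centres x = 0, y = 123, 41, -41, -123 mm from left to right. Heights: inner floor 14, rims and dividers 60, end boards 81 mm.
- navy_spare: Slim dark-blue pre-treat bottle: oval body 47 x 56 mm, 135 mm high, tapering up; round screw cap, 32 mm across at 139 mm above the foot, narrowing to 25 mm at 177, top at 180 (grip the cap). 0.31-0.55 kg. The spare: starts in the back row of the two-row caddy, right behind its twin; to be moved. Origin at the centre of its foot, z up, any yaw.
- white_spare: White waisted collar-gel bottle: oval body 43 x 50 mm, 135 mm high; round screw cap, 34 mm across at 140 mm above the foot, narrowing to 27 mm at 161, top at 164 (grip the cap). 0.21-0.37 kg. The spare: starts in the back row of the two-row caddy, right behind its twin; to be moved. Origin at the centre of its foot, z up, any yaw.
- starch_spare: Round aerosol can, 59 mm across, 198 mm high with its spray button (16 mm across, top 14 mm); straight wall up to 153 mm, domed above (grip the wall). 0.19-0.34 kg. The spare: starts in the back row of the two-row caddy, right behind its twin; to be moved. Origin at the centre of its foot, z up, any yaw.
- dropper_spare: Small amber dropper bottle, 102 mm high: body 33 mm across up to 56 mm, shoulder, collar 24 mm across from 62 to 77 mm, rubber bulb 13 mm across to the top (grip the collar). 0.05-0.1 kg. The spare: starts in the back row of the two-row caddy, right behind its twin; to be moved. Origin at the centre of its foot, z up, any yaw.
- navy_front: Twin of the spare of the same kind, same shape and size, in the front row of the two-row caddy; stays. Origin at the centre of its foot, z up.
- white_front: Twin of the spare of the same kind, same shape and size, in the front row of the two-row caddy; stays. Origin at the centre of its foot, z up.
- starch_front: Twin of the spare of the same kind, same shape and size, in the front row of the two-row caddy; stays. Origin at the centre of its foot, z up.
- dropper_front: Twin of the spare of the same kind, same shape and size, in the front row of the two-row caddy; stays. Origin at the centre of its foot, z up.
Things that resemble listed ones, but are neither listed nor needed, are in the scene too. What is shaped like the starch_spare but orange is not meant.

How it is judged (in metres and radians):
At the end, for the whole second after the job is handed in: Each spare stands in the one-row caddy in the cell of the same number from the left as its front-row twin's cell (within 35 mm of that cell's centre), foot within 4 mm of the inner floor, tilt under 0.1 rad, at rest; front-row bottles upright and within 50 mm of their starts (((y of navy_front in the frame of caddy_two between 0.088 and 0.158 m and y of navy_spare in the frame of caddy_one between 0.088 and 0.158 m) or (y of navy_front in the frame of caddy_two between 0.006 and 0.076 m and y of navy_spare in the frame of caddy_one between 0.006 and 0.076 m) or (y of navy_front in the frame of caddy_two between -0.076 and -0.006 m and y of navy_spare in the frame of caddy_one between -0.076 and -0.006 m) or (y of navy_front in the frame of caddy_two between -0.158 and -0.088 m and y of navy_spare in the frame of caddy_one between -0.158 and -0.088 m)) and x of navy_spare in the frame of caddy_one between -0.035 and 0.035 m and z of each of navy_spare, white_spare, starch_spare, dropper_spare in the frame of caddy_one below 0.018 m and angle between each of navy_spare, navy_front, white_spare, white_front, starch_spare, starch_front, dropper_spare, dropper_front's own z axis and vertical below 0.1 rad and linear speed of each of navy_spare, white_spare, starch_spare, dropper_spare below 0.02 m/s and distance of each of navy_front, white_front, starch_front, dropper_front from where it was at the start of the episode below 0.05 m and ((y of white_front in the frame of caddy_two between 0.088 and 0.158 m and y of white_spare in the frame of caddy_one between 0.088 and 0.158 m) or (y of white_front in the frame of caddy_two between 0.006 and 0.076 m and y of white_spare in the frame of caddy_one between 0.006 and 0.076 m) or (y of white_front in the frame of caddy_two between -0.076 and -0.006 m and y of white_spare in the frame of caddy_one between -0.076 and -0.006 m) or (y of white_front in the frame of caddy_two between -0.158 and -0.088 m and y of white_spare in the frame of caddy_one between -0.158 and -0.088 m)) and x of white_spare in the frame of caddy_one between -0.035 and 0.035 m and ((y of starch_front in the frame of caddy_two between 0.088 and 0.158 m and y of starch_spare in the frame of caddy_one between 0.088 and 0.158 m) or (y of starch_front in the frame of caddy_two between 0.006 and 0.076 m and y of starch_spare in the frame of caddy_one between 0.006 and 0.076 m) or (y of starch_front in the frame of caddy_two between -0.076 and -0.006 m and y of starch_spare in the frame of caddy_one between -0.076 and -0.006 m) or (y of starch_front in the frame of caddy_two between -0.158 and -0.088 m and y of starch_spare in the frame of caddy_one between -0.158 and -0.088 m)) and x of starch_spare in the frame of caddy_one between -0.035 and 0.035 m and ((y of dropper_front in the frame of caddy_two between 0.088 and 0.158 m and y of dropper_spare in the frame of caddy_one between 0.088 and 0.158 m) or (y of dropper_front in the frame of caddy_two between 0.006 and 0.076 m and y of dropper_spare in the frame of caddy_one between 0.006 and 0.076 m) or (y of dropper_front in the frame of caddy_two between -0.076 and -0.006 m and y of dropper_spare in the frame of caddy_one between -0.076 and -0.006 m) or (y of dropper_front in the frame of caddy_two between -0.158 and -0.088 m and y of dropper_spare in the frame of caddy_one between -0.158 and -0.088 m)) and x of dropper_spare in the frame of caddy_one between -0.035 and 0.035 m); the robot touches nothing.
It fails at once if a bottle of the front row is tipped over or taken out of its cell (angle between any of navy_front, white_front, starch_front, dropper_front's own z axis and vertical above 0.5 rad or distance of any of navy_front, white_front, starch_front, dropper_front from where it was at the start of the episode above 0.05 m).
It fails at once if a spare is tipped over (angle between any of navy_spare, white_spare, starch_spare, dropper_spare's own z axis and vertical above 0.7 rad).
It fails at once if a spare is dropped (falls free faster than 0.6 m/s, about 2 cm) ((contact force between navy_spare and the fingers below 0.05 N and linear speed of navy_spare above 0.6 m/s) or (contact force between white_spare and the fingers below 0.05 N and linear speed of white_spare above 0.6 m/s) or (contact force between starch_spare and the fingers below 0.05 N and linear speed of starch_spare above 0.6 m/s) or (contact force between dropper_spare and the fingers below 0.05 N and linear speed of dropper_spare above 0.6 m/s)).
It also fails if it takes over 106 s, if anything falls off the work surface, if the arm or the gripper's body presses on something with over 40 N, if the wrist force passes 120 N, or if a joint passes its speed limit or range.

## Working session

There is one attempt and no reset: what is moved stays moved. The work goes in short steps, Python scripts to look and compute and a shell command to move; the robot and the scene stay as the last step left them, time stands still between calls to the robot, and variables do not carry over. Pictures are saved under pics/ and viewed, at most 14 in all, crops included, and the job is handed in when it is done.

```bash
ls && mkdir -p pics
python3 - <<'E'
from plant import r, vision, workorder
import cv2,numpy as np
s=r.observe(); print({k:np.round(v,3) for k,v in s.items()})
for c in ("side","top"):
    im,d=vision.capture(c); cv2.imwrite(f"pics/{c}0.png",im[:,:,::-1]); print(c,vision.get_calibration(c))
    for n in ["caddy_two","caddy_one","navy_spare","white_spare","starch_spare","dropper_spare"]:
        print(c,n,[(round(m["score"],2),np.round(m["point"],0)) for m in vision.mark_of(c,n)])
print(r.observe()["clock"])
E
```

```text
pics
{'clock': np.float64(0.0), 'q': array([ 1.441,  0.502, -0.427,  1.551,  0.221,  1.138, -0.21 ]), 'joint_vel': array([-0.002, -0.002,  0.   ,  0.002, -0.   ,  0.003,  0.001]), 'tau': array([ 1.0000e-03, -5.6953e+01, -5.8160e+00, -2.8095e+01,  1.1000e-02,
        1.2000e-02, -0.0000e+00]), 'tool_pos': array([ 248.465, -599.894,  230.258]), 'tcp_rot': array([-3.079e+00, -6.130e-01,  1.000e-03]), 'ft_force': array([0.76 , 0.504, 0.029]), 'ft_torque': array([ 0.011, -0.055,  0.039]), 'gripper_force': np.float64(0.0), 'width': np.float64(85.446)}
side {'fov_y': 51.43469564801313, 'cx': 309.7295703787527, 'cy': 244.00954335750566, 'extrinsics': array([[-4.96008540e-01, -7.54551480e-01,  4.29683129e-01,
         6.08869451e+01],
       [-8.68218677e-01,  4.38443781e-01, -2.32300194e-01,
         2.36239386e+02],
       [-1.31094405e-02, -4.88281798e-01, -8.72587548e-01,
         9.38762289e+02],
       [ 0.00000000e+00,  0.00000000e+00,  0.00000000e+00,
         1.00000000e+00]])}
side caddy_two [(0.87, array([555., 224.,  -2.]))]
side caddy_one [(0.78, array([ 539., -217.,   -1.]))]
si
[... 478 characters left out ...]
84310153e-01,  1.75481171e-01,
         2.57159349e+02],
       [-9.99795949e-01, -1.95985248e-02, -4.89471608e-03,
        -1.08203148e+00],
       [ 8.25709081e-03, -1.75355125e-01, -9.84470619e-01,
         1.30462303e+03],
       [ 0.00000000e+00,  0.00000000e+00,  0.00000000e+00,
         1.00000000e+00]])}
top caddy_two [(0.86, array([552., 221.,   2.]))]
top caddy_one [(0.94, array([ 536., -218.,   -0.])), (0.61, array([598., 266.,  16.]))]
top navy_spare [(0.97, array([595., 348.,   9.]))]
top white_spare [(0.85, array([598., 264.,  19.]))]
top starch_spare [(0.86, array([398., 105.,   2.])), (0.57, array([592., 183.,  18.]))]
top dropper_spare [(0.73, array([594.,  94.,  14.]))]
0.7
```

View pics/top0.png

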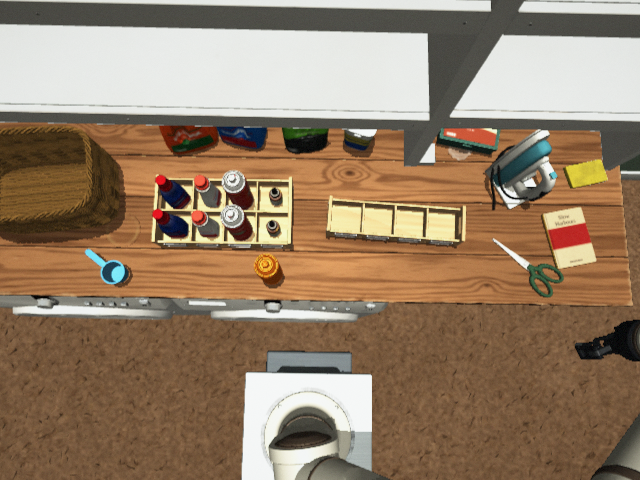

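View pics/side0.png

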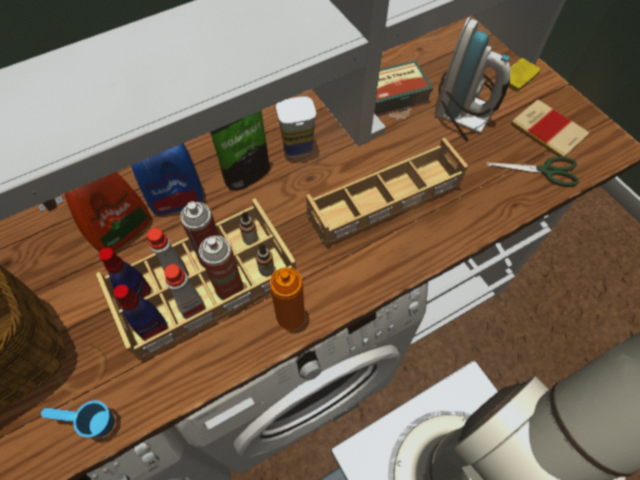

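Top view: caddy_two stands left, with its back row navy (170,185), white (207,187), starch (235,183), dropper (275,195), and the twins about 30 px lower. caddy_one is empty around (395,220). A third can, orange, stands loose at (267,267), and a shelf overhangs the back of the worktop. Next I'll measure from both depth views.

```bash
cat > h.py <<'E'
from plant import r, vision, workorder
import cv2,numpy as np
from scipy.optimize import least_squares
from scipy.spatial.transform import Rotation as R
def cloud(c):
    im,d=vision.capture(c); k=vision.get_calibration(c)
    f=240/np.tan(np.radians(k["fov_y"]/2)); v,u=np.mgrid[:480,:640]
    P=np.stack([(u-k["cx"])/f*d,(v-k["cy"])/f*d,d,np.ones_like(d)],-1)@k["extrinsics"].T
    P=P[...,:3]; P[d<=0]=np.nan
    return im,P
def circ(P,rad):
    p=P[:,:2]; f=lambda c:np.hypot(*(p-c).T)-rad
    s=least_squares(f,p.mean(0),loss="soft_l1",f_scale=1.5); return s.x,np.sqrt(np.mean(s.fun**2))
def tool_delta(pos,rot,target,yawx):
    """shift in tool axes (mm) to target, and az (deg) so tool y lies along the direction yawx (mod pi)"""
    M=R.from_rotvec(rot).as_matrix(); d=M.T@(np.array(target)-pos)
    w=np.array([np.cos(yawx),np.sin(yawx),0]); t=M.T@w
    a=np.degrees(np.arctan2(-t[0],t[1])); a=(a+90)%180-90
    return np.round(d,1),round(a,1),np.round(M,3)
E
python3 - <<'E'
from h import *
C={}
for c in("side","top"):
    im,P=cloud(c); C[c]=P
    for n in("caddy_two","caddy_one"):
        m=vision.silhouettes(c,n)[0]; q=P[m["pixels"]]; q=q[(q[:,2]>50)&(q[:,2]<68)]
        if n=="caddy_one": pass
        (cx,cy),s,a=cv2.minAreaRect(q[:,:2].astype(np.float32)); print(c,n,m["score"],len(q),np.round([cx,cy,*s,a],1))
A=np.concatenate([C["side"].reshape(-1,3),C["top"].reshape(-1,3)])
B={"navy":[(594,349),(512,355)],"white":[(598,262),(515,265)],"starch":[(594,185),(507,182)],"dropper":[(594,94),(510,97)]}
for n,l in B.items():
    for g in l:
        for c,P in C.items():
            q=P.reshape(-1,3); q=q[np.hypot(*(q[:,:2]-g).T)<36]; q=q[q[:,2]>80]
            z=np.nanpercentile(q[:,2],98); t=q[q[:,2]>z-6]; print(n,c,g,"top",round(z),np.round(t[:,:2].mean(0)),len(t))
np.savez("c.npz",**C)
# shelf
t=C["top"]; print("shelf",[ (rw,np.round(t[rw,200])) for rw in (20,60,90,105,112,118,122,126)])
print("lower shelf cols", np.round(t[112,[100,300,420,500]]))
i=cv2.imread("pics/side0.png")[180:360,90:320]; cv2.imwrite("pics/crop.png",cv2.resize(i,None,fx=3,fy=3,interpolation=cv2.INTER_CUBIC))
E
```

```text
side caddy_two 0.82 1988 [5.492e+02 2.240e+02 1.731e+02 3.444e+02 3.000e-01]
side caddy_one 0.86 1474 [ 534.7 -211.3  345.7   91.5   86.7]
top caddy_two 0.7 63 [592.1 357.2  76.2  58.2  60.1]
top caddy_one 0.73 897 [ 536.9 -211.   344.5   90.9   86.9]
navy side (594, 349) top 194 [586. 349.] 147
navy top (594, 349) top 196 [590. 349.] 89
navy side (512, 355) top 193 [506. 350.] 171
navy top (512, 355) top 197 [510. 350.] 89
white side (598, 262) top 178 [592. 263.] 158
white top (598, 262) top 181 [595. 263.] 90
white side (515, 265) top 178 [508. 264.] 184
white top (515, 265) top 182 [511. 265.] 90
starch side (594, 185) top 210 [591. 184.] 71
starch top (594, 185) top 212 [594. 184.] 43
starch side (507, 182) top 210 [508. 184.] 79
starch top (507, 182) top 212 [511. 183.] 44
dropper side (594, 94) top 113 [591.  95.] 31
dropper top (594, 94) top 115 [595.  94.] 19
dropper side (510, 97) top 114 [508.  99.] 29
dropper top (510, 97) top 117 [512.  98.] 12
shelf [(20, array([702., 169., 637.])), (60, array([830., 249., 301.])), (90, array([758., 244., 305.])), (105, array([724., 242., 304.])), (112, array([707., 241., 307.])), (118, array([700., 243., 292.])), (122, array([702., 249., 268.])), (126, array([700., 252., 250.]))]
lower shelf cols [[ 702.  451.  308.]
 [ 712.   29.  306.]
 [ 720. -226.  302.]
 [ 716. -390.  319.]]
```

View pics/crop.png

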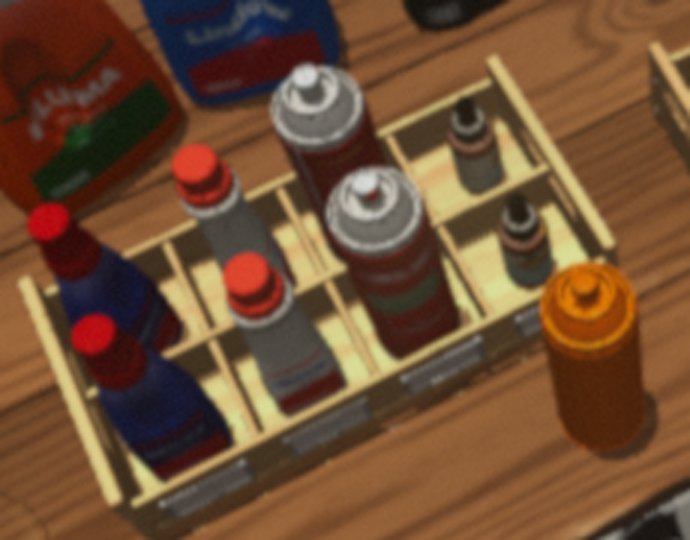

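The crop shows three cans of starch shape: the red back can at side px (193,215), the red front can at (213,252), and the orange one at (287,297). The spare is the back can, because it stands in the back row right behind its red twin. The orange one is loose and outside the caddy, so it isn't meant. Next I'll refine the caddy and cap fits.

Run:
```python
from h import *
C=np.load("c.npz")
for n,(cx,cy),w in(("two",(552,222),75),("one",(537,-217),40)):
    for c in C:
        q=C[c].reshape(-1,3); out=[]
        for s in(1,-1):
            e=(np.abs(q[:,0]-cx)<w+25)&(np.abs(q[:,1]-cy-s*171)<18)&(q[:,2]>72)&(q[:,2]<92)
            p=q[e]; l=np.polyfit(p[:,0],p[:,1],1)
            out+=[len(p),np.round(np.percentile(p[:,0],[2,98])),round(np.median(p[:,1]),1),round(np.median(p[:,2]),1),"slope",round(l[0],3)]
        print(n,c,out)
B={"navy":(590,349,[(153,190,lambda h:16-3.5*(h-139)/38)]),"white":(595,263,[(153,174,lambda h:17-3.5*(h-140)/21)]),
   "starch":(594,184,[(60,165,lambda h:29.5+0*h)]),"dropper":(594,95,[(77,91,lambda h:12+0*h),(96,114,lambda h:6.5+0*h)])}
for n,(x,y,sl) in B.items():
    for dx in(0,-82):
        for lo,hi,f in sl:
            for c in C:
                q=C[c].reshape(-1,3); q=q[(np.hypot(q[:,0]-x-dx,q[:,1]-y)<36)&(q[:,2]>lo)&(q[:,2]<hi)]
                if len(q)>8:
                    k,e=circ(q,f(q[:,2]-14)); print(n,dx,c,lo,len(q),np.round(k,1),round(e,1))
t=C["top"]; print("post",np.round(t[[150,160,164,168],[420,412,410,410]]))
print("floor one",[np.round(np.nanmedian(C[c].reshape(-1,3)[(np.abs(C[c].reshape(-1,3)[:,0]-545)<15)&(np.abs(C[c].reshape(-1,3)[:,1]+170)<20)],0)) for c in C])
```

```text
two side [463, array([465., 631.]), np.float64(391.8), np.float64(79.0), 'slope', np.float64(0.007), 376, array([466., 634.]), np.float64(56.6), np.float64(79.0), 'slope', np.float64(0.006)]
two top [220, array([467., 633.]), np.float64(391.9), np.float64(80.4), 'slope', np.float64(0.01), 244, array([469., 635.]), np.float64(56.1), np.float64(80.7), 'slope', np.float64(0.007)]
one side [196, array([500., 587.]), np.float64(-42.5), np.float64(79.3), 'slope', np.float64(-0.057), 210, array([480., 567.]), np.float64(-377.8), np.float64(78.8), 'slope', np.float64(-0.053)]
one top [131, array([503., 591.]), np.float64(-43.1), np.float64(80.7), 'slope', np.float64(-0.057), 155, array([484., 571.]), np.float64(-378.7), np.float64(79.8), 'slope', np.float64(-0.054)]
navy 0 side 153 241 [589.6 349.6] 1.3
navy 0 top 153 107 [591.5 350.7] 1.2
navy -82 side 153 254 [509.4 350.5] 1.2
navy -82 top 153 103 [511.4 351.6] 1.1
white 0 side 153 171 [595.4 263.3] 2.1
white 0 top 153 80 [597.2 264.4] 1.6
white -82 side 153 171 [511.2 264.5] 1.6
white -82 top 153 71 [513.2 265.6] 1.4
starch 0 side 60 434 [593.3 183.9] 0.7
starch 0 top 60 273 [595.5 185.2] 0.7
starch -82 side 60 795 [510.5 183.1] 0.6
starch -82 top 60 223 [512.9 184.5] 0.5
dropper 0 side 77 83 [594.3  93.9] 4.1
dropper 0 top 77 39 [595.8  95.7] 2.4
dropper 0 side 96 49 [593.8  94.5] 1.9
dropper 0 top 96 25 [596.3  94.8] 2.0
dropper -82 side 77 94 [511.5  97.5] 6.3
dropper -82 top 77 40 [513.2 100. ] 5.1
dropper -82 side 96 49 [510.3  98.1] 2.0
dropper -82 top 96 22 [512.3  99.1] 1.6
post [[ 700. -263.  130.]
 [ 702. -259.   49.]
 [ 701. -260.   21.]
 [ 697. -264.   -1.]]
floor one [array([ 545., -170.,   13.]), array([ 544., -169.,   14.])]
```

```bash
cat >> h.py <<'E'
def go(x,y,z,yaw=None):
    s=r.observe(); print("at",np.round(s["tool_pos"],1),"w",round(float(s["width"]),1),"t",round(float(s["clock"]),2))
    print(*tool_delta(s["tool_pos"],s["tcp_rot"],(x,y,z),yaw if yaw is not None else 0))
E
python3 -c "
from h import *
go(595,94.7,250,0.007)
print(r.observe()['q'])"
```

```text
at [ 248.8 -600.5  231.3] w 85.0 t 1.0
[ 585.9 -509.7  -18.7] -67.9 [[ 0.924  0.383  0.   ]
 [ 0.383 -0.924 -0.   ]
 [ 0.     0.    -1.   ]]
[ 1.44123656  0.50088044 -0.4269758   1.55037776  0.22079159  1.1383296
 -0.21027567]
```

```bash
python3 -m jog '[{"dz":-100,"jaw":0.55},{"dz":-100},{"dx":586,"dy":-510,"dz":-100,"az":-68},{"dx":586,"dy":-510,"dz":-100,"az":-68},{"dx":586,"dy":-510,"dz":-100,"az":-68},{"dx":586,"dy":-510,"dz":-100,"az":-68},{"dx":586,"dy":-510,"dz":-100,"az":-68},{"dx":586,"dy":-510,"dz":-100,"az":-68},{"dx":586,"dy":-510,"dz":-100,"az":-68},{"dx":586,"dy":-510,"dz":-100,"az":-68},{"dx":586,"dy":-510,"dz":-100,"az":-68},{"dx":586,"dy":-510,"dz":-100,"az":-68},{"dx":586,"dy":-510,"dz":-100,"az":-68},{"dx":586,"dy":-510,"dz":-100,"az":-68},{"dx":586,"dy":-510,"dz":-100,"az":-68},{"dx":586,"dy":-510,"dz":-100,"az":-68},{"dx":586,"dy":-510,"dz":-100,"az":-68},{"dx":586,"dy":-510,"dz":-100,"az":-68}]'; python3 -c "
from h import *
go(595,94.7,68,0.007)
print(r.observe()['q'])
im,P=cloud('side'); cv2.imwrite('pics/s1.png',im[:,:,::-1])"
```

```text
at [ 248.8 -600.5  231.3] w 85.0 t 1.0
[ 585.9 -509.8  163.3] -67.9 [[ 0.924  0.383  0.   ]
 [ 0.383 -0.924 -0.   ]
 [ 0.     0.    -1.   ]]
[ 1.44123656  0.50088044 -0.4269758   1.55037776  0.22079159  1.1383296
 -0.21027567]validation failed for argument at $[0]...
```

View pics/s1.png

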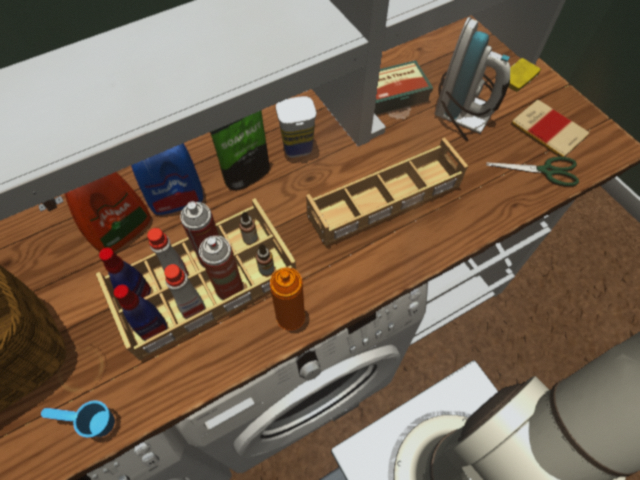

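The call was refused and the picture shows the scene unchanged. Each row probably needs all seven keys, so I'll send them all.

```bash
python3 -m jog '[{"jaw":0.55,"dx":0,"dy":0,"dz":-100,"ax":0,"ay":0,"az":0},{"jaw":0.55,"dx":0,"dy":0,"dz":-100,"ax":0,"ay":0,"az":0},{"jaw":0.55,"dx":150,"dy":-130,"dz":-100,"ax":0,"ay":0,"az":-17}]'
```

```text
clock: 1.42
tool_pos: [274.4, -549.9, 334.9]
tcp_rot: [3.004, 0.889, -0.001]
ft_force: [2.1, 1.0, 0.0]
width: 46.8
gripper_force: 0.0
```

```bash
python3 -c "
from h import *
go(595,94.7,330,0.007)"
```

```text
at [ 274.4 -549.9  334.9] w 46.8 t 1.43
[ 6.197e+02 -3.664e+02  2.000e-01] -57.4 [[ 0.839  0.544  0.002]
 [ 0.544 -0.839 -0.008]
 [-0.003  0.008 -1.   ]]
```

```bash
python3 -m jog '[{"jaw":0.55,"dx":620,"dy":-366,"dz":0,"ax":0,"ay":0,"az":-57},{"jaw":0.55,"dx":620,"dy":-366,"dz":0,"ax":0,"ay":0,"az":-57},{"jaw":0.55,"dx":620,"dy":-366,"dz":0,"ax":0,"ay":0,"az":-57},{"jaw":0.55,"dx":620,"dy":-366,"dz":0,"ax":0,"ay":0,"az":-57},{"jaw":0.55,"dx":620,"dy":-366,"dz":0,"ax":0,"ay":0,"az":-57},{"jaw":0.55,"dx":620,"dy":-366,"dz":0,"ax":0,"ay":0,"az":-57},{"jaw":0.55,"dx":620,"dy":-366,"dz":0,"ax":0,"ay":0,"az":-57},{"jaw":0.55,"dx":620,"dy":-366,"dz":0,"ax":0,"ay":0,"az":-57},{"jaw":0.55,"dx":620,"dy":-366,"dz":0,"ax":0,"ay":0,"az":-57},{"jaw":0.55,"dx":620,"dy":-366,"dz":0,"ax":0,"ay":0,"az":-57},{"jaw":0.55,"dx":620,"dy":-366,"dz":0,"ax":0,"ay":0,"az":-57},{"jaw":0.55,"dx":620,"dy":-366,"dz":0,"ax":0,"ay":0,"az":-57},{"jaw":0.55,"dx":620,"dy":-366,"dz":0,"ax":0,"ay":0,"az":-57},{"jaw":0.55,"dx":620,"dy":-366,"dz":0,"ax":0,"ay":0,"az":-57}]'; python3 -c "
from h import *
im,P=cloud('side'); cv2.imwrite('pics/s2.png',im[:,:,::-1])
go(595,94.7,68,0.007)
print(r.observe()['q'])"
```

```text
clock: 3.18
tool_pos: [594.5, 100.5, 331.1]
tcp_rot: [2.217, 2.225, -0.001]
ft_force: [0.7, -0.3, 0.2]
width: 47.1
gripper_force: 0.0
at [594.5  99.8 331.1] w 46.5 t 3.23
[ -4.7   0.6 263.2] -0.3 [[-0.003  1.    -0.   ]
 [ 1.     0.003 -0.001]
 [-0.001 -0.    -1.   ]]
[ 0.47432498  0.4536769  -0.94947906  1.5389785   0.3755095   1.34334096
 -0.51035468]
```

View pics/s2.png

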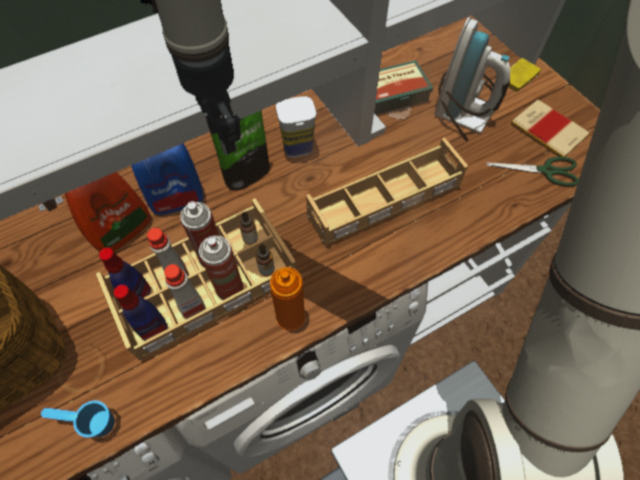

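The side view shows the gripper at (225,130), above the dropper spare at (248,228). I'll descend and grip its collar.

```bash
python3 -m jog '[{"jaw":0.5,"dx":-5,"dy":0.5,"dz":60,"ax":0,"ay":0,"az":0},{"jaw":0.5,"dx":-5,"dy":0.5,"dz":120,"ax":0,"ay":0,"az":0},{"jaw":0.5,"dx":-5,"dy":0.5,"dz":170,"ax":0,"ay":0,"az":0},{"jaw":0.5,"dx":-5,"dy":0.5,"dz":200,"ax":0,"ay":0,"az":0},{"jaw":0.5,"dx":-5,"dy":0.5,"dz":230,"ax":0,"ay":0,"az":0},{"jaw":0.5,"dx":-5,"dy":0.5,"dz":250,"ax":0,"ay":0,"az":0},{"jaw":0.5,"dx":-5,"dy":0.5,"dz":266,"ax":0,"ay":0,"az":0},{"jaw":0.5,"dx":-5,"dy":0.5,"dz":266,"ax":0,"ay":0,"az":0},{"jaw":0.5,"dx":-5,"dy":0.5,"dz":266,"ax":0,"ay":0,"az":0}]'
```

```text
clock: 4.35
tool_pos: [595.9, 96.7, 66.3]
tcp_rot: [2.216, 2.226, 0.002]
ft_force: [0.0, -0.4, 0.6]
width: 42.6
gripper_force: 0.0
```

```bash
python3 -m jog '[{"jaw":0.5,"dx":-1.5,"dy":-0.5,"dz":1,"ax":0,"ay":0,"az":0},{"jaw":0,"dx":-1.5,"dy":-0.5,"dz":1,"ax":0,"ay":0,"az":0},{"jaw":0,"dx":-1.5,"dy":-0.5,"dz":1,"ax":0,"ay":0,"az":0},{"jaw":0,"dx":-1.5,"dy":-0.5,"dz":1,"ax":0,"ay":0,"az":0},{"jaw":0,"dx":-1.5,"dy":-0.5,"dz":1,"ax":0,"ay":0,"az":0},{"jaw":0,"dx":-1.5,"dy":-0.5,"dz":1,"ax":0,"ay":0,"az":0},{"jaw":0,"dx":-1.5,"dy":-0.5,"dz":1,"ax":0,"ay":0,"az":0}]'; python3 -c "
from h import *
im,P=cloud('side'); cv2.imwrite('pics/s3.png',cv2.resize(im[150:330,150:390,::-1],None,fx=3,fy=3))"
```

```text
clock: 5.22
tool_pos: [595.4, 94.9, 65.4]
tcp_rot: [2.216, 2.225, 0.001]
ft_force: [-0.8, -0.1, 5.9]
width: 29.0
gripper_force: 58.9
```

View pics/s3.png

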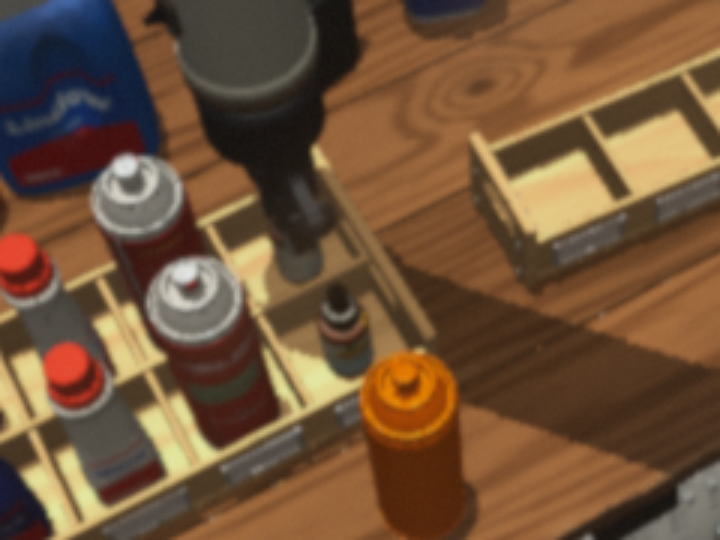

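The jaws stopped at 29 mm, so the finger tips caught the shoulder rather than the 24 mm collar. The bottle still stands upright in its cell. I'll open, rise 8 mm and regrip.

```bash
python3 -m jog '[{"jaw":0.5,"dx":0,"dy":0,"dz":0,"ax":0,"ay":0,"az":0},{"jaw":0.5,"dx":0,"dy":0,"dz":0,"ax":0,"ay":0,"az":0},{"jaw":0.5,"dx":0,"dy":0,"dz":-8,"ax":0,"ay":0,"az":0},{"jaw":0.5,"dx":0,"dy":0,"dz":-8,"ax":0,"ay":0,"az":0},{"jaw":0,"dx":0,"dy":0,"dz":-8,"ax":0,"ay":0,"az":0},{"jaw":0,"dx":0,"dy":0,"dz":-8,"ax":0,"ay":0,"az":0},{"jaw":0,"dx":0,"dy":0,"dz":-8,"ax":0,"ay":0,"az":0},{"jaw":0,"dx":0,"dy":0,"dz":-8,"ax":0,"ay":0,"az":0},{"jaw":0,"dx":0,"dy":0,"dz":-8,"ax":0,"ay":0,"az":0}]'
```

```text
clock: 6.4
tool_pos: [595.4, 95.2, 72.8]
tcp_rot: [2.216, 2.226, 0.002]
ft_force: [2.3, 0.3, 5.0]
width: 24.3
gripper_force: 52.7
```

```bash
python3 -m jog '[{"jaw":0,"dx":0,"dy":0,"dz":-15,"ax":0,"ay":0,"az":0},{"jaw":0,"dx":0,"dy":0,"dz":-50,"ax":0,"ay":0,"az":0},{"jaw":0,"dx":0,"dy":0,"dz":-100,"ax":0,"ay":0,"az":0},{"jaw":0,"dx":0,"dy":0,"dz":-130,"ax":0,"ay":0,"az":0},{"jaw":0,"dx":0,"dy":0,"dz":-130,"ax":0,"ay":0,"az":0},{"jaw":0,"dx":0,"dy":0,"dz":-130,"ax":0,"ay":0,"az":0}]'; python3 -c "
from h import *
go(528.5,-334.5,200,-0.0555)"
```

```text
clock: 7.15
tool_pos: [593.5, 94.3, 201.4]
tcp_rot: [-2.216, -2.225, 0.004]
ft_force: [-0.1, 0.2, -0.7]
width: 23.9
gripper_force: 51.5
at [593.5  94.3 201.4] w 23.9 t 7.15
[-428.5  -66.8    1.9] 3.4 [[-0.004  1.    -0.002]
 [ 1.     0.004 -0.001]
 [-0.001 -0.002 -1.   ]]
```

```bash
python3 -m jog '[{"jaw":0,"dx":-40,"dy":-10,"dz":0,"ax":0,"ay":0,"az":1},{"jaw":0,"dx":-90,"dy":-20,"dz":0,"ax":0,"ay":0,"az":2},{"jaw":0,"dx":-150,"dy":-30,"dz":0,"ax":0,"ay":0,"az":3},{"jaw":0,"dx":-210,"dy":-40,"dz":0,"ax":0,"ay":0,"az":3.4},{"jaw":0,"dx":-270,"dy":-50,"dz":0,"ax":0,"ay":0,"az":3.4},{"jaw":0,"dx":-330,"dy":-60,"dz":0,"ax":0,"ay":0,"az":3.4},{"jaw":0,"dx":-380,"dy":-66,"dz":0,"ax":0,"ay":0,"az":3.4},{"jaw":0,"dx":-415,"dy":-67,"dz":0,"ax":0,"ay":0,"az":3.4},{"jaw":0,"dx":-429,"dy":-67,"dz":0,"ax":0,"ay":0,"az":3.4},{"jaw":0,"dx":-429,"dy":-67,"dz":0,"ax":0,"ay":0,"az":3.4},{"jaw":0,"dx":-429,"dy":-67,"dz":0,"ax":0,"ay":0,"az":3.4},{"jaw":0,"dx":-429,"dy":-67,"dz":0,"ax":0,"ay":0,"az":3.4}]'; python3 -c "
from h import *
im,P=cloud('side'); cv2.imwrite('pics/s4.png',im[:,:,::-1])
go(528.5,-334.5,73,-0.0555)"
```

```text
clock: 8.65
tool_pos: [530.2, -332.1, 202.5]
tcp_rot: [-2.278, -2.163, -0.001]
ft_force: [0.9, 0.6, -0.1]
width: 24.0
gripper_force: 51.4
at [ 530.1 -332.6  202.6] w 23.9 t 8.7
[ -2.   -1.5 129.6] 0.2 [[ 0.052  0.999  0.   ]
 [ 0.999 -0.052  0.   ]
 [ 0.     0.    -1.   ]]
```

View pics/s4.png

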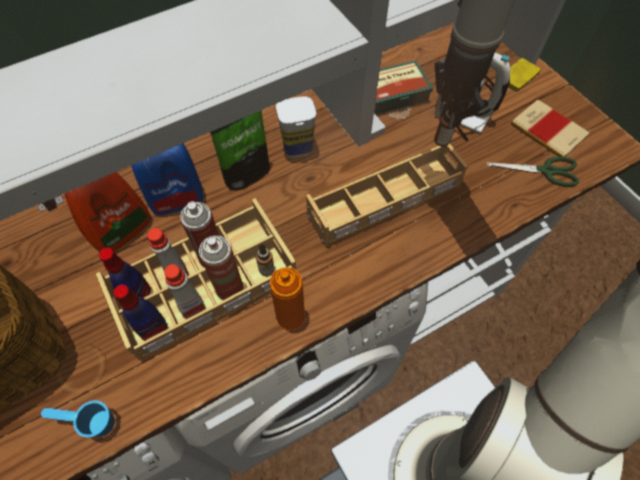

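The dropper hangs upright in the fingers at (443,130), over caddy_one's right cell at (440,172). I'll lower it.

```bash
python3 -m jog '[{"jaw":0,"dx":-2,"dy":-1.5,"dz":50,"ax":0,"ay":0,"az":0},{"jaw":0,"dx":-2,"dy":-1.5,"dz":90,"ax":0,"ay":0,"az":0},{"jaw":0,"dx":-2,"dy":-1.5,"dz":112,"ax":0,"ay":0,"az":0},{"jaw":0,"dx":-2,"dy":-1.5,"dz":122,"ax":0,"ay":0,"az":0},{"jaw":0,"dx":-2,"dy":-1.5,"dz":125,"ax":0,"ay":0,"az":0},{"jaw":0,"dx":-2,"dy":-1.5,"dz":127,"ax":0,"ay":0,"az":0},{"jaw":0,"dx":-2,"dy":-1.5,"dz":128,"ax":0,"ay":0,"az":0},{"jaw":0,"dx":-2,"dy":-1.5,"dz":128,"ax":0,"ay":0,"az":0}]'
```

```text
clock: 9.7
tool_pos: [528.2, -336.6, 74.9]
tcp_rot: [2.281, 2.159, 0.0]
ft_force: [1.2, -0.4, -0.0]
width: 23.4
gripper_force: 51.4
```

```bash
python3 -m jog '[{"jaw":0,"dx":0,"dy":0,"dz":1,"ax":0,"ay":0,"az":0},{"jaw":0,"dx":0,"dy":0,"dz":2,"ax":0,"ay":0,"az":0},{"jaw":0,"dx":0,"dy":0,"dz":2,"ax":0,"ay":0,"az":0}]'
```

```text
clock: 10.07
tool_pos: [528.3, -336.1, 73.1]
tcp_rot: [2.281, 2.159, 0.0]
ft_force: [-1.3, 0.5, 4.8]
width: 24.2
gripper_force: 53.4
```

```bash
python3 -m jog '[{"jaw":0.5,"dx":0,"dy":0,"dz":0,"ax":0,"ay":0,"az":0},{"jaw":0.5,"dx":0,"dy":0,"dz":0,"ax":0,"ay":0,"az":0},{"jaw":0.5,"dx":0,"dy":0,"dz":0,"ax":0,"ay":0,"az":0},{"jaw":0.5,"dx":0,"dy":0,"dz":-30,"ax":0,"ay":0,"az":0},{"jaw":0.5,"dx":0,"dy":0,"dz":-90,"ax":0,"ay":0,"az":0},{"jaw":0.8,"dx":0,"dy":0,"dz":-150,"ax":0,"ay":0,"az":0},{"jaw":0.8,"dx":0,"dy":0,"dz":-200,"ax":0,"ay":0,"az":0},{"jaw":0.8,"dx":0,"dy":0,"dz":-200,"ax":0,"ay":0,"az":0},{"jaw":0.8,"dx":0,"dy":0,"dz":-200,"ax":0,"ay":0,"az":0}]'; python3 -c "
from h import *
print(np.round(r.observe()['q'],2))
im,P=cloud('side'); q=P.reshape(-1,3);q=q[(np.hypot(q[:,0]-528,q[:,1]+335)<20)&(q[:,2]>96)&(q[:,2]<130)]; print(circ(q,6.5),q[:,2].max())
go(594.4,184.5,260,np.pi/2+.007)"
```

```text
clock: 11.2
tool_pos: [527.4, -336.3, 271.7]
tcp_rot: [-2.282, -2.159, 0.001]
ft_force: [-0.3, -0.9, -0.7]
width: 68.1
gripper_force: 0.0
[ 1.13  0.52 -0.86  1.56  0.41  1.25  0.15]
(array([ 525.74148212, -335.16406959]), np.float64(2.037363401745155)) 114.15335647807842
at [ 526.9 -336.2  270.9] w 68.2 t 11.25
[523.6  38.7  11.2] 86.4 [[ 0.055  0.998 -0.002]
 [ 0.998 -0.055  0.001]
 [ 0.001 -0.002 -1.   ]]
```

```bash
python3 -m jog '[{"jaw":0.8,"dx":524,"dy":39,"dz":-10,"ax":0,"ay":0,"az":86.4},{"jaw":0.8,"dx":524,"dy":39,"dz":-10,"ax":0,"ay":0,"az":86.4},{"jaw":0.8,"dx":524,"dy":39,"dz":-10,"ax":0,"ay":0,"az":86.4},{"jaw":0.8,"dx":524,"dy":39,"dz":-10,"ax":0,"ay":0,"az":86.4},{"jaw":0.8,"dx":524,"dy":39,"dz":-10,"ax":0,"ay":0,"az":86.4},{"jaw":0.8,"dx":524,"dy":39,"dz":-10,"ax":0,"ay":0,"az":86.4},{"jaw":0.8,"dx":524,"dy":39,"dz":-10,"ax":0,"ay":0,"az":86.4},{"jaw":0.8,"dx":524,"dy":39,"dz":-10,"ax":0,"ay":0,"az":86.4},{"jaw":0.8,"dx":524,"dy":39,"dz":-10,"ax":0,"ay":0,"az":86.4},{"jaw":0.8,"dx":524,"dy":39,"dz":-10,"ax":0,"ay":0,"az":86.4},{"jaw":0.8,"dx":524,"dy":39,"dz":-10,"ax":0,"ay":0,"az":86.4},{"jaw":0.8,"dx":524,"dy":39,"dz":-10,"ax":0,"ay":0,"az":86.4},{"jaw":0.8,"dx":524,"dy":39,"dz":-10,"ax":0,"ay":0,"az":86.4}]'; python3 -c "
from h import *
print(np.round(r.observe()['q'],2))
go(594.4,184.5,142,np.pi/2+.007)"
```

```text
clock: 12.88
tool_pos: [595.9, 183.0, 282.1]
tcp_rot: [3.141, 0.009, -0.0]
ft_force: [-0.1, -0.7, 0.2]
width: 68.3
gripper_force: 0.0
[ 0.16  0.46 -0.68  1.56  0.3   1.23 -2.14]
at [595.9 183.  282.1] w 68.3 t 12.88
[ -1.5  -1.6 140.1] -0.1 [[ 1.     0.006 -0.   ]
 [ 0.006 -1.    -0.001]
 [-0.     0.001 -1.   ]]
```

```bash
python3 -m jog '[{"jaw":0.84,"dx":-1.5,"dy":-1.5,"dz":30,"ax":0,"ay":0,"az":0},{"jaw":0.84,"dx":-1.5,"dy":-1.5,"dz":55,"ax":0,"ay":0,"az":0},{"jaw":0.84,"dx":-1.5,"dy":-1.5,"dz":75,"ax":0,"ay":0,"az":0},{"jaw":0.84,"dx":-1.5,"dy":-1.5,"dz":95,"ax":0,"ay":0,"az":0},{"jaw":0.84,"dx":-1.5,"dy":-1.5,"dz":115,"ax":0,"ay":0,"az":0},{"jaw":0.84,"dx":-1.5,"dy":-1.5,"dz":130,"ax":0,"ay":0,"az":0},{"jaw":0.84,"dx":-1.5,"dy":-1.5,"dz":138,"ax":0,"ay":0,"az":0},{"jaw":0.84,"dx":-1.5,"dy":-1.5,"dz":138,"ax":0,"ay":0,"az":0},{"jaw":0.84,"dx":-1.5,"dy":-1.5,"dz":138,"ax":0,"ay":0,"az":0}]'; python3 -c "
from h import *
im,P=cloud('side'); cv2.imwrite('pics/s5.png',cv2.resize(im[150:330,90:330,::-1],None,fx=3,fy=3))"
```

```text
clock: 14.0
tool_pos: [594.6, 186.6, 145.0]
tcp_rot: [-3.141, -0.012, -0.002]
ft_force: [0.2, -0.4, 0.3]
width: 71.7
gripper_force: 0.0
```

View pics/s5.png

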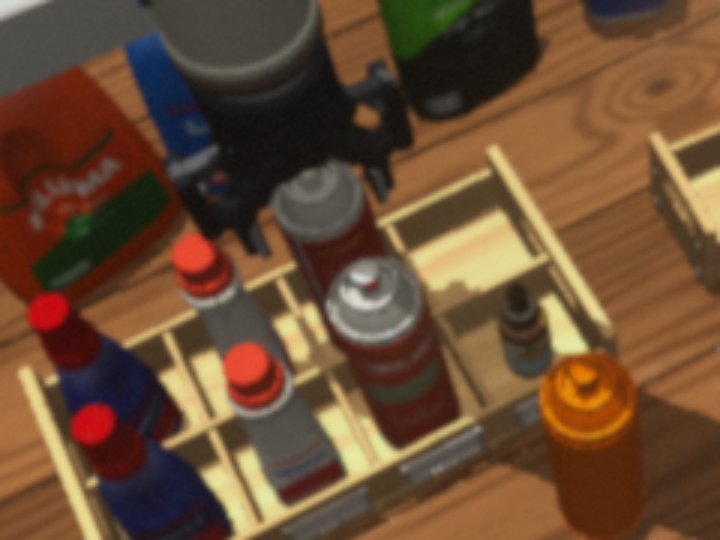

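The fingers straddle the red back can at (315,200) in the crop, clear of the white bottle. I'll go 3 mm lower and close.

```bash
python3 -m jog '[{"jaw":0.84,"dx":0,"dy":1.5,"dz":3,"ax":0,"ay":0,"az":0},{"jaw":0.84,"dx":0,"dy":1.5,"dz":3,"ax":0,"ay":0,"az":0},{"jaw":0.3,"dx":0,"dy":1.5,"dz":3,"ax":0,"ay":0,"az":0},{"jaw":0.3,"dx":0,"dy":1.5,"dz":3,"ax":0,"ay":0,"az":0},{"jaw":0.3,"dx":0,"dy":1.5,"dz":3,"ax":0,"ay":0,"az":0},{"jaw":0.3,"dx":0,"dy":1.5,"dz":3,"ax":0,"ay":0,"az":0},{"jaw":0.3,"dx":0,"dy":1.5,"dz":3,"ax":0,"ay":0,"az":0}]'
```

```text
clock: 14.92
tool_pos: [594.8, 184.8, 142.0]
tcp_rot: [-3.142, -0.012, -0.002]
ft_force: [0.7, -1.8, 4.8]
width: 54.5
gripper_force: 64.0
```

The width of 54.5 mm is less than the can's 59 mm, which is suspicious, so I'll look before lifting.

```bash
python3 -c "
from h import *
im,P=cloud('side'); cv2.imwrite('pics/s6.png',cv2.resize(im[160:290,140:300,::-1],None,fx=4.5,fy=4.5,interpolation=cv2.INTER_CUBIC))
s=r.observe(); print(s['width'],s['gripper_force'],s['ft_force'],s['ft_torque'])
q=P.reshape(-1,3);q=q[(np.hypot(q[:,0]-594,q[:,1]-184.5)<34)]
for lo,hi in((80,110),(110,130),(130,150)):
    p=q[(q[:,2]>lo)&(q[:,2]<hi)];print(lo,len(p),circ(p,29.5))"
```

```text
54.22611455583432 63.95462494343519 [ 0.94409597 -1.60550508  4.46844277] [-0.28437591 -0.13216465 -0.02017933]
80 50 (array([594.22706781, 184.68439337]), np.float64(0.6658773357195479))
110 75 (array([594.14302978, 184.82675858]), np.float64(0.5590094554270577))
130 159 (array([593.85655258, 185.06775364]), np.float64(0.8869555451757624))
```

View pics/s6.png

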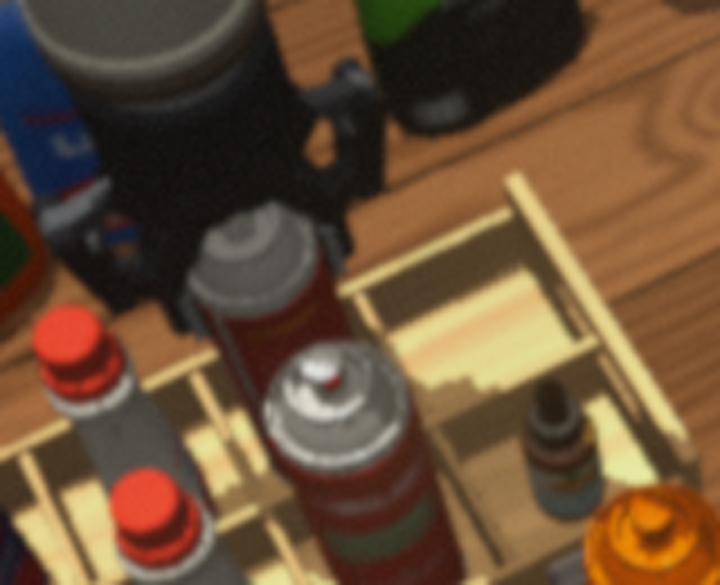

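The fingertips reach just below the silver seam on both sides and the can stands straight. I'll test the grip with a small slow lift.

```bash
python3 -m jog '[{"jaw":0.3,"dx":0,"dy":0,"dz":-2,"ax":0,"ay":0,"az":0},{"jaw":0.3,"dx":0,"dy":0,"dz":-4,"ax":0,"ay":0,"az":0},{"jaw":0.3,"dx":0,"dy":0,"dz":-7,"ax":0,"ay":0,"az":0},{"jaw":0.3,"dx":0,"dy":0,"dz":-10,"ax":0,"ay":0,"az":0},{"jaw":0.3,"dx":0,"dy":0,"dz":-10,"ax":0,"ay":0,"az":0},{"jaw":0.3,"dx":0,"dy":0,"dz":-10,"ax":0,"ay":0,"az":0}]'; python3 -c "
from h import *
im,P=cloud('side'); q=P.reshape(-1,3);q=q[(np.hypot(q[:,0]-594,q[:,1]-184.5)<34)]
p=q[(q[:,2]>90)&(q[:,2]<140)];print(circ(p,29.5))
p=q[(np.hypot(q[:,0]-591,q[:,1]-184.5)<6)&(q[:,2]<240)];print(np.percentile(p[:,2],[50,90,98]))"
```

```text
clock: 15.72
tool_pos: [594.1, 184.8, 151.3]
tcp_rot: [3.141, 0.012, 0.0]
ft_force: [0.1, 0.6, -3.2]
width: 54.2
gripper_force: 63.4
(array([593.30723726, 184.80470202]), np.float64(0.7088354825781018))
[202.77675909 215.88173035 218.78392786]
```

```bash
python3 -m jog '[{"jaw":0.3,"dx":0,"dy":0,"dz":-15,"ax":0,"ay":0,"az":0},{"jaw":0.3,"dx":0,"dy":0,"dz":-40,"ax":0,"ay":0,"az":0},{"jaw":0.3,"dx":0,"dy":0,"dz":-70,"ax":0,"ay":0,"az":0},{"jaw":0.3,"dx":0,"dy":0,"dz":-95,"ax":0,"ay":0,"az":0},{"jaw":0.3,"dx":0,"dy":0,"dz":-105,"ax":0,"ay":0,"az":0},{"jaw":0.3,"dx":0,"dy":0,"dz":-105,"ax":0,"ay":0,"az":0},{"jaw":0.3,"dx":0,"dy":0,"dz":-105,"ax":0,"ay":0,"az":0}]'; python3 -c "
from h import *
go(533,-251.4,255,np.pi/2-.0555)"
```

```text
clock: 16.65
tool_pos: [593.5, 184.4, 255.2]
tcp_rot: [3.141, 0.012, -0.003]
ft_force: [0.4, 0.8, -2.9]
width: 54.7
gripper_force: 63.8
at [593.5 184.4 255.2] w 54.7 t 16.65
[-63.9 435.3   0.6] 3.6 [[ 1.     0.008 -0.002]
 [ 0.008 -1.    -0.001]
 [-0.002  0.001 -1.   ]]
```

```bash
python3 -m jog '[{"jaw":0.3,"dx":-3,"dy":20,"dz":0,"ax":0,"ay":0,"az":0},{"jaw":0.3,"dx":-9,"dy":60,"dz":0,"ax":0,"ay":0,"az":1},{"jaw":0.3,"dx":-16,"dy":105,"dz":0,"ax":0,"ay":0,"az":2},{"jaw":0.3,"dx":-23,"dy":150,"dz":0,"ax":0,"ay":0,"az":3},{"jaw":0.3,"dx":-30,"dy":200,"dz":0,"ax":0,"ay":0,"az":3.6},{"jaw":0.3,"dx":-38,"dy":250,"dz":0,"ax":0,"ay":0,"az":3.6},{"jaw":0.3,"dx":-46,"dy":300,"dz":0,"ax":0,"ay":0,"az":3.6},{"jaw":0.3,"dx":-54,"dy":350,"dz":0,"ax":0,"ay":0,"az":3.6},{"jaw":0.3,"dx":-60,"dy":390,"dz":0,"ax":0,"ay":0,"az":3.6},{"jaw":0.3,"dx":-63,"dy":415,"dz":0,"ax":0,"ay":0,"az":3.6},{"jaw":0.3,"dx":-64,"dy":430,"dz":0,"ax":0,"ay":0,"az":3.6},{"jaw":0.3,"dx":-64,"dy":435,"dz":0,"ax":0,"ay":0,"az":3.6},{"jaw":0.3,"dx":-64,"dy":435,"dz":0,"ax":0,"ay":0,"az":3.6},{"jaw":0.3,"dx":-64,"dy":435,"dz":0,"ax":0,"ay":0,"az":3.6}]'; python3 -c "
from h import *
im,P=cloud('side'); cv2.imwrite('pics/s7.png',im[:,:,::-1]); q=P.reshape(-1,3);q=q[(np.hypot(q[:,0]-533,q[:,1]+251.4)<36)]
for lo,hi in((130,165),(165,200),(200,235)):
    p=q[(q[:,2]>lo)&(q[:,2]<hi)];print(lo,len(p),circ(p,29.5))
p=q[q[:,2]>100]; print(np.percentile(p[:,2],[1,3]))
go(533,-251.4,143,np.pi/2-.0555)"
```

```text
clock: 18.4
tool_pos: [534.0, -249.0, 256.4]
tcp_rot: [-3.14, 0.083, -0.0]
ft_force: [-1.2, 0.6, -2.5]
width: 54.2
gripper_force: 64.0
130 319 (array([ 532.90886985, -249.99531369]), np.float64(1.0256980424086872))
165 351 (array([ 533.03055175, -249.85345302]), np.float64(0.9736909552079474))
200 381 (array([ 533.00616632, -249.64988865]), np.float64(0.9575530575492918))
[130.92587542 137.58266394]
at [ 534.  -249.2  256.4] w 54.3 t 18.45
[ -0.9   2.3 113.4] 0.2 [[ 0.999 -0.053  0.   ]
 [-0.053 -0.999  0.   ]
 [ 0.    -0.    -1.   ]]
```

View pics/s7.png

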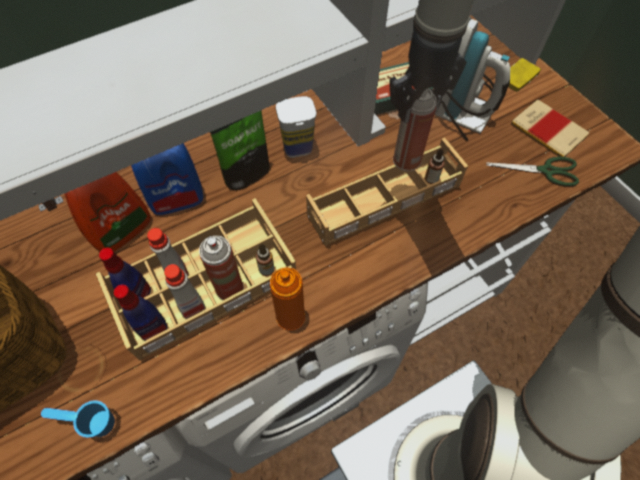

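The can hangs upright over the third cell, at (415,130), and the dropper stands at (436,165) in the fourth. I'll lower the can.

```bash
python3 -m jog '[{"jaw":0.3,"dx":-1,"dy":1.5,"dz":20,"ax":0,"ay":0,"az":0},{"jaw":0.3,"dx":-1,"dy":1.5,"dz":50,"ax":0,"ay":0,"az":0},{"jaw":0.3,"dx":-1,"dy":1.5,"dz":80,"ax":0,"ay":0,"az":0},{"jaw":0.3,"dx":-1,"dy":1.5,"dz":98,"ax":0,"ay":0,"az":0},{"jaw":0.3,"dx":-1,"dy":1.5,"dz":106,"ax":0,"ay":0,"az":0},{"jaw":0.3,"dx":-1,"dy":1.5,"dz":110,"ax":0,"ay":0,"az":0},{"jaw":0.3,"dx":-1,"dy":1.5,"dz":112,"ax":0,"ay":0,"az":0},{"jaw":0.3,"dx":-1,"dy":1.5,"dz":112,"ax":0,"ay":0,"az":0},{"jaw":0.3,"dx":-1,"dy":1.5,"dz":112,"ax":0,"ay":0,"az":0}]'
```

```text
clock: 19.58
tool_pos: [532.8, -252.4, 144.9]
tcp_rot: [3.14, -0.086, 0.001]
ft_force: [-0.3, 0.2, -0.8]
width: 54.0
gripper_force: 64.0
```

```bash
python3 -m jog '[{"jaw":0.3,"dx":0,"dy":0,"dz":1,"ax":0,"ay":0,"az":0},{"jaw":0.3,"dx":0,"dy":0,"dz":2,"ax":0,"ay":0,"az":0},{"jaw":0.3,"dx":0,"dy":0,"dz":2,"ax":0,"ay":0,"az":0}]'
```

```text
clock: 19.95
tool_pos: [532.4, -252.2, 142.2]
tcp_rot: [-3.14, 0.086, 0.0]
ft_force: [0.1, 0.4, -1.8]
width: 54.4
gripper_force: 64.0
```

```bash
python3 -m jog '[{"jaw":0.3,"dx":0,"dy":0,"dz":1,"ax":0,"ay":0,"az":0},{"jaw":0.3,"dx":0,"dy":0,"dz":1,"ax":0,"ay":0,"az":0}]'
```

```text
clock: 20.2
tool_pos: [533.0, -252.3, 142.0]
tcp_rot: [3.14, -0.086, 0.001]
ft_force: [-0.5, 0.6, 3.6]
width: 54.5
gripper_force: 64.5
```

```bash
python3 -m jog '[{"jaw":0.8,"dx":0,"dy":0,"dz":0,"ax":0,"ay":0,"az":0},{"jaw":0.8,"dx":0,"dy":0,"dz":0,"ax":0,"ay":0,"az":0},{"jaw":0.8,"dx":0,"dy":0,"dz":0,"ax":0,"ay":0,"az":0},{"jaw":0.8,"dx":0,"dy":0,"dz":-30,"ax":0,"ay":0,"az":0},{"jaw":0.8,"dx":0,"dy":0,"dz":-80,"ax":0,"ay":0,"az":0},{"jaw":0.8,"dx":0,"dy":0,"dz":-130,"ax":0,"ay":0,"az":0},{"jaw":0.6,"dx":0,"dy":0,"dz":-150,"ax":0,"ay":0,"az":0},{"jaw":0.6,"dx":0,"dy":0,"dz":-150,"ax":0,"ay":0,"az":0},{"jaw":0.6,"dx":0,"dy":0,"dz":-150,"ax":0,"ay":0,"az":0}]'; python3 -c "
from h import *
im,P=cloud('side'); q=P.reshape(-1,3);q=q[(np.hypot(q[:,0]-533,q[:,1]+251.4)<36)]
p=q[(q[:,2]>70)&(q[:,2]<160)];print(circ(p,29.5), np.percentile(q[(q[:,2]<235),2],[98,99.5]))
go(596.3,263.9,285,.007)"
```

```text
clock: 21.32
tool_pos: [531.7, -252.0, 289.9]
tcp_rot: [-3.14, 0.086, 0.003]
ft_force: [0.4, -0.7, -0.3]
width: 51.6
gripper_force: 0.0
(array([ 532.14817222, -253.55054005]), np.float64(0.9965260924859793)) [209.11418073 211.7504608 ]
at [ 531.5 -251.9  289.6] w 51.0 t 21.38
[  36.3 -518.6    5. ] 86.4 [[ 0.998 -0.055 -0.002]
 [-0.055 -0.998  0.001]
 [-0.003 -0.001 -1.   ]]
```

```bash
python3 -m jog '[{"jaw":0.65,"dx":36,"dy":-518,"dz":5,"ax":0,"ay":0,"az":-93.6},{"jaw":0.65,"dx":36,"dy":-518,"dz":5,"ax":0,"ay":0,"az":-93.6},{"jaw":0.65,"dx":36,"dy":-518,"dz":5,"ax":0,"ay":0,"az":-93.6},{"jaw":0.65,"dx":36,"dy":-518,"dz":5,"ax":0,"ay":0,"az":-93.6},{"jaw":0.65,"dx":36,"dy":-518,"dz":5,"ax":0,"ay":0,"az":-93.6},{"jaw":0.65,"dx":36,"dy":-518,"dz":5,"ax":0,"ay":0,"az":-93.6},{"jaw":0.65,"dx":36,"dy":-518,"dz":5,"ax":0,"ay":0,"az":-93.6},{"jaw":0.65,"dx":36,"dy":-518,"dz":5,"ax":0,"ay":0,"az":-93.6},{"jaw":0.65,"dx":36,"dy":-518,"dz":5,"ax":0,"ay":0,"az":-93.6},{"jaw":0.65,"dx":36,"dy":-518,"dz":5,"ax":0,"ay":0,"az":-93.6},{"jaw":0.65,"dx":36,"dy":-518,"dz":5,"ax":0,"ay":0,"az":-93.6},{"jaw":0.65,"dx":36,"dy":-518,"dz":5,"ax":0,"ay":0,"az":-93.6},{"jaw":0.65,"dx":36,"dy":-518,"dz":5,"ax":0,"ay":0,"az":-93.6},{"jaw":0.65,"dx":36,"dy":-518,"dz":5,"ax":0,"ay":0,"az":-93.6}]'; python3 -c "
from h import *
print(np.round(r.observe()['q'],2))
go(596.3,263.9,148,.007)"
```

```text
clock: 23.12
tool_pos: [597.2, 262.3, 286.6]
tcp_rot: [2.214, 2.228, 0.0]
ft_force: [0.2, -0.0, 0.5]
width: 55.6
gripper_force: 0.0
[ 0.18  0.6  -0.97  1.47  0.5   1.33 -0.82]
at [597.2 262.3 286.6] w 55.6 t 23.12
[  1.6  -1.  138.6] -0.0 [[-0.006  1.     0.001]
 [ 1.     0.006 -0.   ]
 [-0.     0.001 -1.   ]]
```

```bash
python3 -m jog '[{"jaw":0.65,"dx":1,"dy":-1,"dz":40,"ax":0,"ay":0,"az":0},{"jaw":0.65,"dx":1,"dy":-1,"dz":75,"ax":0,"ay":0,"az":0},{"jaw":0.65,"dx":1,"dy":-1,"dz":105,"ax":0,"ay":0,"az":0},{"jaw":0.65,"dx":1,"dy":-1,"dz":125,"ax":0,"ay":0,"az":0},{"jaw":0.65,"dx":1,"dy":-1,"dz":138,"ax":0,"ay":0,"az":0},{"jaw":0.65,"dx":1,"dy":-1,"dz":138,"ax":0,"ay":0,"az":0},{"jaw":0.65,"dx":1,"dy":-1,"dz":138,"ax":0,"ay":0,"az":0},{"jaw":0.1,"dx":1,"dy":-1,"dz":138,"ax":0,"ay":0,"az":0},{"jaw":0.1,"dx":1,"dy":-1,"dz":138,"ax":0,"ay":0,"az":0},{"jaw":0.1,"dx":1,"dy":-1,"dz":138,"ax":0,"ay":0,"az":0},{"jaw":0.1,"dx":1,"dy":-1,"dz":138,"ax":0,"ay":0,"az":0},{"jaw":0.1,"dx":1,"dy":-1,"dz":138,"ax":0,"ay":0,"az":0}]'
```

```text
clock: 24.62
tool_pos: [596.6, 264.6, 149.9]
tcp_rot: [2.212, 2.229, 0.003]
ft_force: [-0.7, -0.8, 5.9]
width: 30.2
gripper_force: 58.9
```

```bash
python3 -m jog '[{"jaw":0.1,"dx":0,"dy":0,"dz":-3,"ax":0,"ay":0,"az":0},{"jaw":0.1,"dx":0,"dy":0,"dz":-6,"ax":0,"ay":0,"az":0},{"jaw":0.1,"dx":0,"dy":0,"dz":-10,"ax":0,"ay":0,"az":0},{"jaw":0.1,"dx":0,"dy":0,"dz":-10,"ax":0,"ay":0,"az":0},{"jaw":0.1,"dx":0,"dy":0,"dz":-10,"ax":0,"ay":0,"az":0}]'
```

```text
clock: 25.25
tool_pos: [595.8, 264.0, 158.2]
tcp_rot: [-2.213, -2.23, 0.0]
ft_force: [0.3, 0.2, -1.7]
width: 30.2
gripper_force: 59.5
```

```bash
python3 -m jog '[{"jaw":0.1,"dx":0,"dy":0,"dz":-15,"ax":0,"ay":0,"az":0},{"jaw":0.1,"dx":0,"dy":0,"dz":-40,"ax":0,"ay":0,"az":0},{"jaw":0.1,"dx":0,"dy":0,"dz":-70,"ax":0,"ay":0,"az":0},{"jaw":0.1,"dx":0,"dy":0,"dz":-95,"ax":0,"ay":0,"az":0},{"jaw":0.1,"dx":0,"dy":0,"dz":-105,"ax":0,"ay":0,"az":0},{"jaw":0.1,"dx":0,"dy":0,"dz":-105,"ax":0,"ay":0,"az":0},{"jaw":0.1,"dx":0,"dy":0,"dz":-105,"ax":0,"ay":0,"az":0}]'; python3 -c "
from h import *
im,P=cloud('side'); cv2.imwrite('pics/s8.png',cv2.resize(im[60:340,90:330,::-1],None,fx=2,fy=2)); 
go(537.6,-169.6,262,-.0555)"
```

```text
clock: 26.12
tool_pos: [595.4, 263.6, 262.2]
tcp_rot: [-2.212, -2.23, 0.003]
ft_force: [-0.1, -0.1, -2.8]
width: 30.2
gripper_force: 59.7
at [595.4 263.5 262. ] w 30.3 t 26.18
[-432.6  -61.2    0.5] 3.6 [[-0.008  1.    -0.002]
 [ 1.     0.008 -0.001]
 [-0.001 -0.002 -1.   ]]
```

View pics/s8.png

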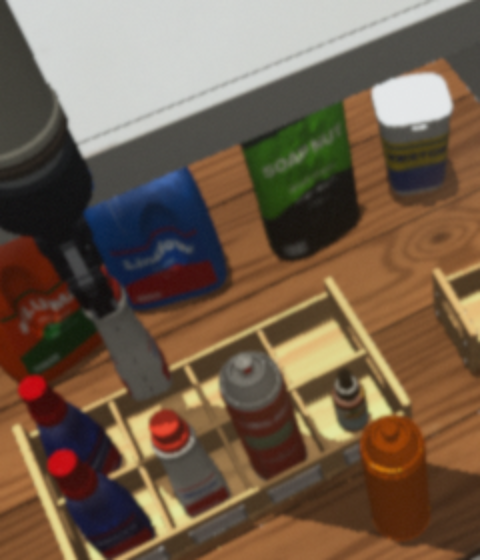

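The white spare hangs upright at (135,350) in the crop and the front row is undisturbed. I'll carry it to the second cell.

```bash
python3 -m jog '[{"jaw":0.1,"dx":-20,"dy":0,"dz":0,"ax":0,"ay":0,"az":0},{"jaw":0.1,"dx":-60,"dy":-4,"dz":0,"ax":0,"ay":0,"az":1},{"jaw":0.1,"dx":-105,"dy":-10,"dz":0,"ax":0,"ay":0,"az":2},{"jaw":0.1,"dx":-150,"dy":-17,"dz":0,"ax":0,"ay":0,"az":3},{"jaw":0.1,"dx":-200,"dy":-25,"dz":0,"ax":0,"ay":0,"az":3.6},{"jaw":0.1,"dx":-250,"dy":-33,"dz":0,"ax":0,"ay":0,"az":3.6},{"jaw":0.1,"dx":-300,"dy":-42,"dz":0,"ax":0,"ay":0,"az":3.6},{"jaw":0.1,"dx":-350,"dy":-50,"dz":0,"ax":0,"ay":0,"az":3.6},{"jaw":0.1,"dx":-390,"dy":-57,"dz":0,"ax":0,"ay":0,"az":3.6},{"jaw":0.1,"dx":-415,"dy":-60,"dz":0,"ax":0,"ay":0,"az":3.6},{"jaw":0.1,"dx":-428,"dy":-61,"dz":0,"ax":0,"ay":0,"az":3.6},{"jaw":0.1,"dx":-433,"dy":-61,"dz":0,"ax":0,"ay":0,"az":3.6},{"jaw":0.1,"dx":-433,"dy":-61,"dz":0,"ax":0,"ay":0,"az":3.6},{"jaw":0.1,"dx":-433,"dy":-61,"dz":0,"ax":0,"ay":0,"az":3.6}]'; python3 -c "
from h import *
im,P=cloud('side'); cv2.imwrite('pics/s9.png',cv2.resize(im[30:270,260:540,::-1],None,fx=2,fy=2)); 
go(537.6,-169.6,152,-.0555)"
```

```text
clock: 27.92
tool_pos: [538.6, -167.7, 263.4]
tcp_rot: [-2.279, -2.162, -0.001]
ft_force: [-0.9, -0.2, -0.9]
width: 30.3
gripper_force: 59.8
at [ 538.6 -167.9  263.4] w 30.4 t 27.98
[ -1.8  -0.9 111.4] 0.2 [[ 0.053  0.999  0.   ]
 [ 0.999 -0.053  0.   ]
 [ 0.     0.    -1.   ]]
```

View pics/s9.png

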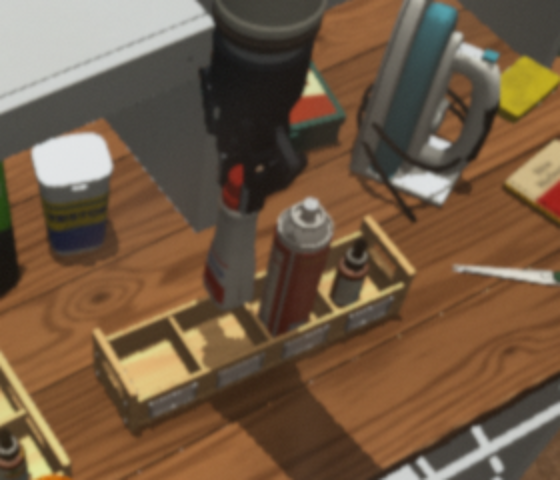

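The white bottle hangs upright over the second cell. The starch can and the dropper stand in cells three and four. I'll lower the bottle.

```bash
python3 -m jog '[{"jaw":0.1,"dx":-1,"dy":-1,"dz":20,"ax":0,"ay":0,"az":0},{"jaw":0.1,"dx":-1,"dy":-1,"dz":50,"ax":0,"ay":0,"az":0},{"jaw":0.1,"dx":-1,"dy":-1,"dz":80,"ax":0,"ay":0,"az":0},{"jaw":0.1,"dx":-1,"dy":-1,"dz":98,"ax":0,"ay":0,"az":0},{"jaw":0.1,"dx":-1,"dy":-1,"dz":106,"ax":0,"ay":0,"az":0},{"jaw":0.1,"dx":-1,"dy":-1,"dz":109,"ax":0,"ay":0,"az":0},{"jaw":0.1,"dx":-1,"dy":-1,"dz":110,"ax":0,"ay":0,"az":0},{"jaw":0.1,"dx":-1,"dy":-1,"dz":110,"ax":0,"ay":0,"az":0},{"jaw":0.1,"dx":-1,"dy":-1,"dz":110,"ax":0,"ay":0,"az":0}]'
```

```text
clock: 29.1
tool_pos: [537.6, -170.5, 153.9]
tcp_rot: [2.281, 2.159, 0.001]
ft_force: [-0.1, 0.1, -2.1]
width: 30.2
gripper_force: 59.8
```

```bash
python3 -m jog '[{"jaw":0.1,"dx":0,"dy":0,"dz":1,"ax":0,"ay":0,"az":0},{"jaw":0.1,"dx":0,"dy":0,"dz":2,"ax":0,"ay":0,"az":0},{"jaw":0.1,"dx":0,"dy":0,"dz":2,"ax":0,"ay":0,"az":0}]'
```

```text
clock: 29.48
tool_pos: [537.2, -170.3, 151.2]
tcp_rot: [-2.282, -2.159, 0.0]
ft_force: [0.0, 0.1, -2.0]
width: 30.7
gripper_force: 59.8
```

```bash
python3 -m jog '[{"jaw":0.1,"dx":0,"dy":0,"dz":1,"ax":0,"ay":0,"az":0},{"jaw":0.1,"dx":0,"dy":0,"dz":1.5,"ax":0,"ay":0,"az":0},{"jaw":0.1,"dx":0,"dy":0,"dz":1.5,"ax":0,"ay":0,"az":0}]'
```

```text
clock: 29.85
tool_pos: [537.3, -170.3, 150.0]
tcp_rot: [2.281, 2.16, 0.0]
ft_force: [0.2, -0.3, -1.1]
width: 30.4
gripper_force: 60.1
```

```bash
python3 -m jog '[{"jaw":0.1,"dx":0,"dy":0,"dz":1,"ax":0,"ay":0,"az":0},{"jaw":0.1,"dx":0,"dy":0,"dz":1,"ax":0,"ay":0,"az":0}]'
```

```text
clock: 30.1
tool_pos: [537.8, -170.3, 149.9]
tcp_rot: [2.281, 2.159, 0.0]
ft_force: [-2.2, -0.1, 6.5]
width: 30.1
gripper_force: 60.9
```

```bash
python3 -m jog '[{"jaw":0.6,"dx":0,"dy":0,"dz":0,"ax":0,"ay":0,"az":0},{"jaw":0.6,"dx":0,"dy":0,"dz":0,"ax":0,"ay":0,"az":0},{"jaw":0.6,"dx":0,"dy":0,"dz":0,"ax":0,"ay":0,"az":0},{"jaw":0.6,"dx":0,"dy":0,"dz":-25,"ax":0,"ay":0,"az":0},{"jaw":0.6,"dx":0,"dy":0,"dz":-70,"ax":0,"ay":0,"az":0},{"jaw":0.65,"dx":0,"dy":0,"dz":-125,"ax":0,"ay":0,"az":0},{"jaw":0.65,"dx":0,"dy":0,"dz":-140,"ax":0,"ay":0,"az":0},{"jaw":0.65,"dx":0,"dy":0,"dz":-140,"ax":0,"ay":0,"az":0},{"jaw":0.65,"dx":0,"dy":0,"dz":-140,"ax":0,"ay":0,"az":0}]'; python3 -c "
from h import *
im,P=cloud('side'); q=P.reshape(-1,3);q=q[(np.hypot(q[:,0]-537.6,q[:,1]+170)<33)&(q[:,2]<230)]
p=q[(q[:,2]>154)&(q[:,2]<175)];print(circ(p,15.5), np.percentile(q[:,2],[98,99.5]))
go(590.5,350,285,.007)"
```

```text
clock: 31.22
tool_pos: [536.1, -170.5, 287.1]
tcp_rot: [-2.28, -2.158, 0.002]
ft_force: [0.6, -0.4, -0.6]
width: 55.6
gripper_force: 0.0
(array([ 536.79784234, -172.31312389]), np.float64(2.0516263115613724)) [178.09918893 179.1623302 ]
at [ 536.1 -170.4  286.9] w 55.1 t 31.27
[522.6  25.7   2.3] -3.6 [[ 0.055  0.998 -0.003]
 [ 0.998 -0.055  0.001]
 [ 0.001 -0.003 -1.   ]]
```

```bash
python3 -m jog '[{"jaw":0.65,"dx":522,"dy":25,"dz":0,"ax":0,"ay":0,"az":-3.6},{"jaw":0.65,"dx":522,"dy":25,"dz":0,"ax":0,"ay":0,"az":-3.6},{"jaw":0.65,"dx":522,"dy":25,"dz":0,"ax":0,"ay":0,"az":-3.6},{"jaw":0.65,"dx":522,"dy":25,"dz":0,"ax":0,"ay":0,"az":-3.6},{"jaw":0.65,"dx":522,"dy":25,"dz":0,"ax":0,"ay":0,"az":-3.6},{"jaw":0.65,"dx":522,"dy":25,"dz":0,"ax":0,"ay":0,"az":-3.6},{"jaw":0.65,"dx":522,"dy":25,"dz":0,"ax":0,"ay":0,"az":-3.6},{"jaw":0.65,"dx":522,"dy":25,"dz":0,"ax":0,"ay":0,"az":-3.6},{"jaw":0.65,"dx":522,"dy":25,"dz":0,"ax":0,"ay":0,"az":-3.6},{"jaw":0.65,"dx":522,"dy":25,"dz":0,"ax":0,"ay":0,"az":-3.6},{"jaw":0.65,"dx":522,"dy":25,"dz":0,"ax":0,"ay":0,"az":-3.6},{"jaw":0.65,"dx":522,"dy":25,"dz":0,"ax":0,"ay":0,"az":-3.6},{"jaw":0.65,"dx":522,"dy":25,"dz":0,"ax":0,"ay":0,"az":-3.6}]'; python3 -c "
from h import *
print(np.round(r.observe()['q'],2))
go(590.5,350,153,.007)"
```

```text
clock: 32.9
tool_pos: [591.6, 347.9, 288.9]
tcp_rot: [2.215, 2.227, -0.0]
ft_force: [-0.6, -0.1, -0.0]
width: 55.3
gripper_force: 0.0
[ 0.01  0.66 -0.95  1.37  0.54  1.38 -0.93]
at [591.6 347.9 288.9] w 55.3 t 32.9
[  2.2  -1.1 135.9] -0.1 [[-0.006  1.     0.   ]
 [ 1.     0.006 -0.001]
 [-0.001  0.    -1.   ]]
```

```bash
python3 -m jog '[{"jaw":0.65,"dx":1,"dy":-1,"dz":40,"ax":0,"ay":0,"az":0},{"jaw":0.65,"dx":1,"dy":-1,"dz":75,"ax":0,"ay":0,"az":0},{"jaw":0.65,"dx":1,"dy":-1,"dz":105,"ax":0,"ay":0,"az":0},{"jaw":0.65,"dx":1,"dy":-1,"dz":125,"ax":0,"ay":0,"az":0},{"jaw":0.65,"dx":1,"dy":-1,"dz":136,"ax":0,"ay":0,"az":0},{"jaw":0.65,"dx":1,"dy":-1,"dz":136,"ax":0,"ay":0,"az":0},{"jaw":0.65,"dx":1,"dy":-1,"dz":136,"ax":0,"ay":0,"az":0},{"jaw":0.05,"dx":1,"dy":-1,"dz":136,"ax":0,"ay":0,"az":0},{"jaw":0.05,"dx":1,"dy":-1,"dz":136,"ax":0,"ay":0,"az":0},{"jaw":0.05,"dx":1,"dy":-1,"dz":136,"ax":0,"ay":0,"az":0},{"jaw":0.05,"dx":1,"dy":-1,"dz":136,"ax":0,"ay":0,"az":0},{"jaw":0.05,"dx":1,"dy":-1,"dz":136,"ax":0,"ay":0,"az":0}]'
```

```text
clock: 34.4
tool_pos: [590.7, 351.0, 154.3]
tcp_rot: [2.212, 2.229, 0.004]
ft_force: [-0.3, -0.8, 5.9]
width: 27.8
gripper_force: 59.1
```

```bash
python3 -m jog '[{"jaw":0.05,"dx":0,"dy":0,"dz":-3,"ax":0,"ay":0,"az":0},{"jaw":0.05,"dx":0,"dy":0,"dz":-6,"ax":0,"ay":0,"az":0},{"jaw":0.05,"dx":0,"dy":0,"dz":-10,"ax":0,"ay":0,"az":0},{"jaw":0.05,"dx":0,"dy":0,"dz":-10,"ax":0,"ay":0,"az":0},{"jaw":0.05,"dx":0,"dy":0,"dz":-10,"ax":0,"ay":0,"az":0}]'
```

```text
clock: 35.02
tool_pos: [589.8, 350.4, 162.6]
tcp_rot: [-2.213, -2.23, 0.0]
ft_force: [0.2, 0.2, -5.2]
width: 27.7
gripper_force: 58.9
```

Held, with about 5 N of weight and the width steady. I'll lift it the rest of the way.

```bash
python3 -m jog '[{"jaw":0.05,"dx":0,"dy":0,"dz":-15,"ax":0,"ay":0,"az":0},{"jaw":0.05,"dx":0,"dy":0,"dz":-40,"ax":0,"ay":0,"az":0},{"jaw":0.05,"dx":0,"dy":0,"dz":-70,"ax":0,"ay":0,"az":0},{"jaw":0.05,"dx":0,"dy":0,"dz":-95,"ax":0,"ay":0,"az":0},{"jaw":0.05,"dx":0,"dy":0,"dz":-105,"ax":0,"ay":0,"az":0},{"jaw":0.05,"dx":0,"dy":0,"dz":-105,"ax":0,"ay":0,"az":0},{"jaw":0.05,"dx":0,"dy":0,"dz":-105,"ax":0,"ay":0,"az":0}]'; python3 -c "
from h import *
go(542.1,-87.7,267,-.0555)"
```

```text
clock: 35.9
tool_pos: [589.5, 349.9, 266.6]
tcp_rot: [-2.213, -2.23, 0.003]
ft_force: [-0.6, 0.1, -6.0]
width: 27.5
gripper_force: 59.3
at [589.5 349.9 266.6] w 27.5 t 35.9
[-4.372e+02 -5.080e+01  2.000e-01] 3.6 [[-0.008  1.    -0.001]
 [ 1.     0.008 -0.001]
 [-0.001 -0.001 -1.   ]]
```

```bash
python3 -m jog '[{"jaw":0.05,"dx":-20,"dy":0,"dz":0,"ax":0,"ay":0,"az":0},{"jaw":0.05,"dx":-60,"dy":-2,"dz":0,"ax":0,"ay":0,"az":1},{"jaw":0.05,"dx":-105,"dy":-5,"dz":0,"ax":0,"ay":0,"az":2},{"jaw":0.05,"dx":-150,"dy":-8,"dz":0,"ax":0,"ay":0,"az":3},{"jaw":0.05,"dx":-200,"dy":-12,"dz":0,"ax":0,"ay":0,"az":3.6},{"jaw":0.05,"dx":-250,"dy":-20,"dz":0,"ax":0,"ay":0,"az":3.6},{"jaw":0.05,"dx":-300,"dy":-30,"dz":0,"ax":0,"ay":0,"az":3.6},{"jaw":0.05,"dx":-350,"dy":-38,"dz":0,"ax":0,"ay":0,"az":3.6},{"jaw":0.05,"dx":-390,"dy":-45,"dz":0,"ax":0,"ay":0,"az":3.6},{"jaw":0.05,"dx":-415,"dy":-49,"dz":0,"ax":0,"ay":0,"az":3.6},{"jaw":0.05,"dx":-430,"dy":-51,"dz":0,"ax":0,"ay":0,"az":3.6},{"jaw":0.05,"dx":-437,"dy":-51,"dz":0,"ax":0,"ay":0,"az":3.6},{"jaw":0.05,"dx":-437,"dy":-51,"dz":0,"ax":0,"ay":0,"az":3.6},{"jaw":0.05,"dx":-437,"dy":-51,"dz":0,"ax":0,"ay":0,"az":3.6}]'; python3 -c "
from h import *
im,P=cloud('side'); cv2.imwrite('pics/s10.png',cv2.resize(im[30:350,90:490,::-1],None,fx=1.8,fy=1.8)); 
go(542.1,-87.7,157,-.0555)"
```

```text
clock: 37.65
tool_pos: [542.5, -85.1, 267.9]
tcp_rot: [-2.279, -2.162, -0.001]
ft_force: [-0.1, -0.6, -4.2]
width: 27.6
gripper_force: 59.4
at [542.5 -85.3 267.9] w 27.4 t 37.7
[ -2.5  -0.3 110.9] 0.2 [[ 0.053  0.999  0.   ]
 [ 0.999 -0.053  0.001]
 [ 0.001  0.    -1.   ]]
```

View pics/s10.png

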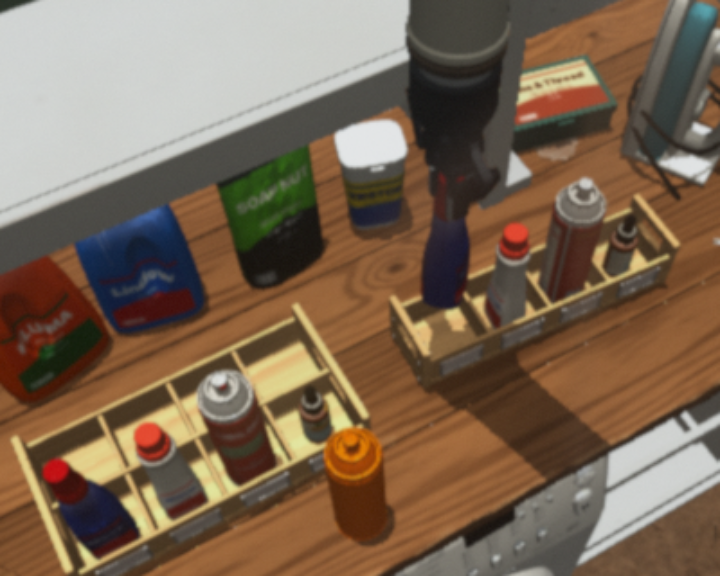

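The navy bottle hangs upright over the first cell, at (445,265) in the crop. White, starch and dropper stand in cells two to four, and the front row is intact. I'll lower it.

```bash
python3 -m jog '[{"jaw":0.05,"dx":-1.5,"dy":-0.5,"dz":20,"ax":0,"ay":0,"az":0},{"jaw":0.05,"dx":-1.5,"dy":-0.5,"dz":50,"ax":0,"ay":0,"az":0},{"jaw":0.05,"dx":-1.5,"dy":-0.5,"dz":80,"ax":0,"ay":0,"az":0},{"jaw":0.05,"dx":-1.5,"dy":-0.5,"dz":98,"ax":0,"ay":0,"az":0},{"jaw":0.05,"dx":-1.5,"dy":-0.5,"dz":106,"ax":0,"ay":0,"az":0},{"jaw":0.05,"dx":-1.5,"dy":-0.5,"dz":110,"ax":0,"ay":0,"az":0},{"jaw":0.05,"dx":-1.5,"dy":-0.5,"dz":111,"ax":0,"ay":0,"az":0},{"jaw":0.05,"dx":-1.5,"dy":-0.5,"dz":112,"ax":0,"ay":0,"az":0},{"jaw":0.05,"dx":-1.5,"dy":-0.5,"dz":112,"ax":0,"ay":0,"az":0}]'
```

```text
clock: 38.83
tool_pos: [542.0, -88.5, 156.3]
tcp_rot: [2.281, 2.159, 0.001]
ft_force: [-0.4, 0.7, -5.4]
width: 27.6
gripper_force: 59.4
```

```bash
python3 -m jog '[{"jaw":0.05,"dx":0,"dy":0,"dz":1,"ax":0,"ay":0,"az":0},{"jaw":0.05,"dx":0,"dy":0,"dz":1.5,"ax":0,"ay":0,"az":0},{"jaw":0.05,"dx":0,"dy":0,"dz":1.5,"ax":0,"ay":0,"az":0}]'
```

```text
clock: 39.2
tool_pos: [541.7, -88.4, 154.3]
tcp_rot: [2.282, 2.16, -0.0]
ft_force: [-0.1, 0.4, -4.6]
width: 27.4
gripper_force: 59.5
```

```bash
python3 -m jog '[{"jaw":0.05,"dx":0,"dy":0,"dz":0.7,"ax":0,"ay":0,"az":0},{"jaw":0.05,"dx":0,"dy":0,"dz":0.7,"ax":0,"ay":0,"az":0},{"jaw":0.05,"dx":0,"dy":0,"dz":0.7,"ax":0,"ay":0,"az":0}]'
```

```text
clock: 39.58
tool_pos: [542.1, -88.3, 154.2]
tcp_rot: [2.281, 2.159, 0.0]
ft_force: [-2.3, 0.4, 5.0]
width: 27.4
gripper_force: 60.8
```

It's on the floor of the cell. I'll release, retreat and check.

```bash
python3 -m jog '[{"jaw":0.6,"dx":0,"dy":0,"dz":0,"ax":0,"ay":0,"az":0},{"jaw":0.6,"dx":0,"dy":0,"dz":0,"ax":0,"ay":0,"az":0},{"jaw":0.6,"dx":0,"dy":0,"dz":0,"ax":0,"ay":0,"az":0},{"jaw":0.6,"dx":0,"dy":0,"dz":-25,"ax":0,"ay":0,"az":0},{"jaw":0.6,"dx":0,"dy":0,"dz":-70,"ax":0,"ay":0,"az":0},{"jaw":0.6,"dx":0,"dy":0,"dz":-125,"ax":0,"ay":0,"az":0},{"jaw":0.6,"dx":0,"dy":0,"dz":-160,"ax":0,"ay":0,"az":0},{"jaw":0.6,"dx":0,"dy":-60,"dz":-160,"ax":0,"ay":0,"az":0},{"jaw":0.6,"dx":0,"dy":-90,"dz":-160,"ax":0,"ay":0,"az":0},{"jaw":0.6,"dx":0,"dy":-90,"dz":-160,"ax":0,"ay":0,"az":0}]'; python3 -c "
from h import *
im,P=cloud('side'); cv2.imwrite('pics/s11.png',cv2.resize(im[30:350,90:490,::-1],None,fx=1.8,fy=1.8)); Q=P.reshape(-1,3)
c=np.array([535.3,-210.5]); a=-.0555; M=np.array([[np.cos(a),-np.sin(a)],[np.sin(a),np.cos(a)]])
L=(Q[:,:2]-c)@M
for n,y,rd,lo,hi in(('navy',123,14.5,154,190),('white',41,15.5,154,174),('starch',-41,29.5,60,165),('dropper',-123,6.5,96,114)):
    m=(np.hypot(L[:,0],L[:,1]-y)<36)&(Q[:,2]>60)&(Q[:,2]<225); s=m&(Q[:,2]>lo)&(Q[:,2]<hi)
    print(n,np.round(circ(L[s],rd)[0],1),'top',np.round(np.percentile(Q[m,2],98)))
for n,g,rd,lo,hi in(('navy_f',(510.4,351),14.5,153,190),('white_f',(512.2,265),15.5,153,174),('starch_f',(511.5,184),29.5,60,165),('dropper_f',(511.3,98.5),6.5,96,114)):
    m=(np.hypot(*(Q[:,:2]-g).T)<36)&(Q[:,2]>lo)&(Q[:,2]<hi); print(n,np.round(circ(Q[m],rd)[0],1))
"
```

```text
clock: 40.83
tool_pos: [450.1, -83.9, 313.5]
tcp_rot: [2.282, 2.157, -0.005]
ft_force: [-0.7, -0.6, 0.5]
width: 51.1
gripper_force: 0.0
navy [ -0.7 120.2] top 194.0
white [-1.4 37.9] top 177.0
starch [-46.2 -14. ] top 210.0
dropper [  -2.9 -124.2] top 113.0
navy_f [509.7 350.7]
white_f [511.2 264.7]
starch_f [510.5 183.1]
dropper_f [510.1  97.4]
```

View pics/s11.png

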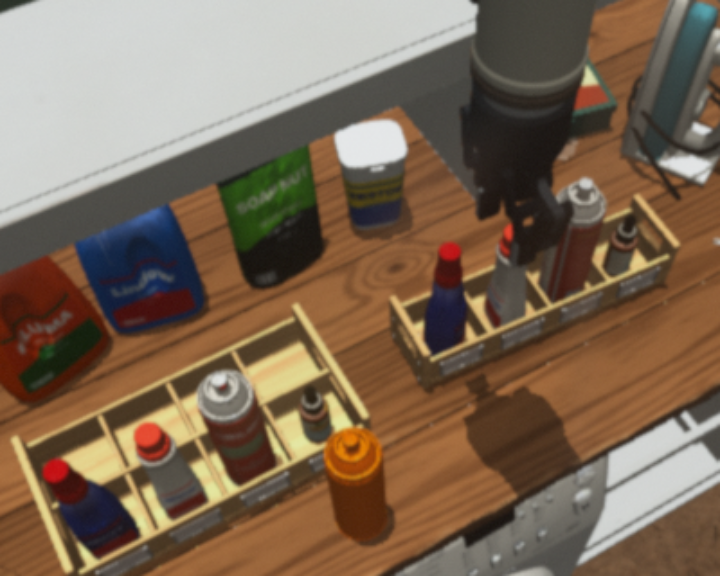

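All four spares stand upright in order, and the front row is where it started. Cap heights match those from before the move. The odd starch fit came from neighbouring points mixed into the sample. The picture and the earlier fit at (532,-254) put the can in its cell.

```bash
python3 -c "
from plant import workorder; print(workorder.hand_in())"
```

```text
the job is handed in; nothing more can be done
None
```

I moved all four spares (navy, white, starch, dropper, left to right) upright into matching cells of the one-row caddy, left the front row in place, and handed the job in at about 41 s; no verdict was returned.

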